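Unhook the gate hinges and stand them in their blocks

ROBOT

A 6-joint arm with a two-finger parallel gripper is mounted at the origin on the work surface. World frame = base frame: x ahead of the robot, y to its left, z up, the work surface at z = 0. Lengths are in mm, angles in degrees, forces in N, time in s.
With the tool pointing down it reaches from about 300 to 850 mm from the base axis. Payload 4.2 kg.
Tool frame: the origin (TCP) lies at the very end of the fingers, on their centre line; the grasp point (between the pads) lies 19 mm behind it; z points along the fingers, y is the line along which they close (so a half turn about z gives the same grasp; the last joint's range is limited). The gripper opens to 91 mm and grips with 3 to 60 N. Pads are 32 mm wide; open, the fingers measure 118 mm over their backs; the gripper's body (76 mm by 178 mm) begins 60 mm behind the grasp point.
Start: joints at [72.193, 18.312, 89.639, -0, 72.044, -1.146], TCP at [164.865, 550.874, 213.976] pointing down, gripper open.
Joint ranges: [-177.97, 177.97], [-48.28, 115.42], [12.27, 149.76], [-77.06, 257.06], [2.81, 150.46], [-146.56, 146.56]. Speed limits (degrees/s): [147.25, 147.25, 180, 180, 180, 180].

INTERFACE

Orientations are given as [roll, pitch, yaw] about the fixed x, y, z axes, in that order (R = Rz(yaw) Ry(pitch) Rx(roll)).
In Python, from workcell import env, grab_frame gives the robot as it stands. The module is installed in compiled form; this text tells all that it offers.
- The arm moves only by the tool move_arm, never from a script. Its argument "plan" is a list of rows, each an object of numbers: "tx", "ty", "tz": the shift along the tool's x, y, z in cm; "wx", "wy", "wz": the turn, a rotation vector about the tool's x, y, z in rad. In form: [{"tx": .., "ty": .., "tz": .., "wx": .., "wy": .., "wz": ..}, ...]. A call has 1 to 12 rows; each row shifts and turns the commanded pose from where the row before left it, along the tool's axes as they then stand; what a row does not reach is not made up. A row lasts 1/12 s, in which the tool goes at most 41.7 mm and 7.16 degrees, less where a joint would pass 70% of its speed; a pose out of reach is approached as far as the arm can. A call is refused whole if a number of a shift passes 4.17 or a number of a turn 0.125, either way. A call with a gripper value outside its range is refused whole. "gripper" is the finger opening in cm, from 0 to 9.12, set as the call begins (left out, the last holds). The fingers move at their own pace and stop on an object; "force" is the grip in N (left out, the last holds). Time passes only in rows, so rows that do not move let the fingers close. It gives the time, the measured TCP pose, the force, the opening and the grip force at its end, in the units of the state.
- env.state(): the state, without advancing time (a new reading comes with each control period).
- grab_frame(name): name is "scene" or "top" or "wrist"; returns a dict with "color" (420x560x3 uint8, red, green, blue), "vfov" (degrees; the focal length in pixels is half the picture's height over the tangent of half this angle, whatever the lens; pixels are square), "cx", "cy" (the principal point, pixels), "view" (4x4, takes a point from world to camera coordinates). Camera axes: x right, y up, looking along -z (the intrinsics and any distortion apply to the point x, -y, -z); pixel columns grow to the right and rows downward; lengths in mm; the calibration is good to about 2 mm. A picture is of the moment at which its call begins. There is no depth.
- env.job_done(): hands the job in; it is judged then, once.
The state is a dict: "time_s": time; "qpos": joint angles; "qvel": joint speeds; "effort": joint torques, N m; "ee_pos": TCP position; "ee_rot": TCP orientation; "force": force on the tool from outside, world axes, zero at the start; "torque": the same for the moment, N m; "gripper_width": finger opening in mm; "gripper_force": force on a finger pad.
Only numpy, scipy, OpenCV 4.12 (cv2) and the standard library are available. Lean on these libraries where they do the work, as an engineer would, in place of code of your own. Each camera call takes 0.05 s, during which the arm holds its last target. There are 200 camera calls.

TASK

Lift both black gate hinges off the long hook and stand each one, eye up and foot fully down, in the slot that matches it: the tee-ended hinge in the block with the long slot, the plain strap hinge in the block with the short slot. Do not let either hinge fall. Leave the gate latch hanging on its own hook, and do not disturb the square or the screwdriver.

Things in the scene. Friction and masses are not known exactly. Their poses are not given: they have to be found in the camera images.
- tee_hinge: Black iron gate hinge, 0.42 kg, hanging on the long hook before or behind the strap hinge (centres 70 mm apart). Origin: centre of its eye, an octagonal tube along x, 48 mm across the flats outside, 36 inside, 36 long. z is up as it hangs; below the eye a strap 36 mm wide (x), 6 thick (y), ending in a cross plate 80 wide (x), 28 high, 6 thick, whose foot is 150 mm below the origin.
- strap_hinge: Black iron gate hinge, 0.38 kg, hanging on the long hook. Origin: centre of its eye, an octagonal tube along x, 48 mm across the flats outside, 36 inside, 36 long. z is up as it hangs; below the eye a plain straight strap 36 mm wide (x), 6 thick (y), whose foot is 150 mm below the origin.
- tee_foot (a point): Middle of the lower edge of the tee hinge's cross plate, 150 mm below the eye's centre.
- strap_foot (a point): Middle of the lower end of the strap hinge, 150 mm below the eye's centre.
- hook_stand: Fixed wooden stand with two level steel hooks pointing along its -x. Origin at the bench under the middle of its base (200 mm in x, 170 in y, 15 high). At x = 89 mm a post and a crossbar 22 mm square, 150 long in y, its top 246 mm up. Long hook at y = +40 mm, from x = 78 to -79; short hook at y = -50 mm, from x = 78 to -4.
- long_hook_tip (a point): Centre of the upturned end of the long hook, 252 mm above the bench. The hook is 8 mm round bar, its level part centred 235 mm up (top 239); only its last 4 mm turn up, the tip's top at 256. So a hinge must rise 17 to 28 mm from hanging (best 22) to slide off along the stand's -x.
- long_block: Fixed brown wood block, 130 mm (x) by 60 (y) by 70 high, with the long slot in its top: 90 mm (x) by 13 mm (y), 50 mm deep, mouth chamfered 3 mm. Origin at the centre of its underside; the slot is centred, its floor 20 mm above the bench.
- short_block: Fixed brown wood block, 90 mm (x) by 60 (y) by 70 high, with the short slot in its top: 46 mm (x) by 13 mm (y), 50 mm deep, mouth chamfered 3 mm. Origin at the centre of its underside; the slot is centred, its floor 20 mm above the bench.
- gate_latch: Bystander: loose galvanised gate latch, a plate 50 mm wide (x), 5 thick (y) and 95 high with a bolt and a 32 mm eye at its top, hanging on the short hook, its lowest edge 110 mm below the eye. Origin at the eye's centre.
- square: Bystander: loose steel combination square lying flat beyond the long block, rule 150 mm along its x axis, head 100 mm along y, 18 mm high. Origin at the bench under the middle of the rule.
- screwdriver: Bystander: loose cross-head screwdriver with a red handle, 170 mm long along its x axis, lying on the robot's side of the short block, about 30 mm high. Origin on the bench under it.
There are look-alikes about, which are no part of the job. Leave any purple look-alike of the tee_hinge alone.

How it is judged:
By the outcome, as a careful person would: the job done as asked, in the order asked, and still so for the second after the job is handed in, with the robot touching nothing.
It also fails if it takes over 72 s, if anything falls off the work surface, if the arm or the gripper's body presses on something with over 40 N, if the wrist force passes 120 N, or if a joint passes its speed limit or range.

## Working session

There is one attempt and no reset: what is moved stays moved. The work goes in short steps, Python scripts to look and compute and a tool call to move; the robot and the scene stay as the last step left them, time stands still between calls to the robot, and variables do not carry over. Pictures are saved under pics/ and viewed, at most 10 in all, crops included, and the job is handed in when it is done.

Besides the shell and the picture viewer there is one more tool, called after "Emit:" as a command line: name --argument value ..., lists and objects as JSON in quotes. move_arm: Moves the arm, as the interface text tells. Its arguments: {"type":"object","properties":{"plan":{"type":"array","items":{"type":"object","properties":{"tx":{"type":"number"},"ty":{"type":"number"},"tz":{"type":"number"},"wx":{"type":"number"},"wy":{"type":"number"},"wz":{"type":"number"}}}},"gripper":{"type":"number"},"force":{"type":"number"}},"required":["plan"]}

```bash
mkdir -p pics; cat > h.py <<'E'
import numpy as np, cv2
from workcell import env, grab_frame
def save(n,f): cv2.imwrite(f'pics/{n}.png',f['color'][:,:,::-1])
E
python3 - <<'E'
from h import *
import pickle
F={}
for n in ['scene','top','wrist']:
    f=grab_frame(n);F[n]=f
    print(n,{k:(v if k!='color' else 0) for k,v in f.items()})
pickle.dump(F,open('f0.pkl','wb'))
a=np.vstack([F['scene']['color']]);save('scene0',F['scene']);save('top0',F['top'])
print(env.state())
E
```

```text
scene {'color': 0, 'vfov': 50.69701595961623, 'cx': 274.0540964984977, 'cy': 206.38161269149504, 'view': array([[ 2.20069317e-01,  9.75318359e-01, -1.79887060e-02,
        -1.68329853e+02],
       [-5.41641442e-01,  1.37510429e-01,  8.29286096e-01,
         1.74440202e+02],
       [ 8.11291590e-01, -1.72756996e-01,  5.58534669e-01,
        -1.86727392e+03],
       [ 0.00000000e+00,  0.00000000e+00,  0.00000000e+00,
         1.00000000e+00]])}
top {'color': 0, 'vfov': 50.17878114199006, 'cx': 276.0339084801309, 'cy': 200.92378795785874, 'view': array([[ 4.56151669e-03, -9.99820313e-01,  1.83993093e-02,
         3.11768480e+01],
       [ 9.87963518e-01,  7.35085258e-03,  1.54512302e-01,
        -6.14083721e+02],
       [-1.54619789e-01,  1.74730359e-02,  9.87819525e-01,
        -1.09514142e+03],
       [ 0.00000000e+00,  0.00000000e+00,  0.00000000e+00,
         1.00000000e+00]])}
wrist {'color': 0, 'vfov': 68.38193758502578, 'cx': 278.09742927678286, 'cy': 205.46859812312732, 'view': array([[ 2.85989410e-01,  9.58231481e-01, -1.57654480e-03,
        -5.74690082e+02],
       [-9.231513
[... 216 characters left out ...]
     1.00000000e+00]])}
{'time_s': 0.15, 'qpos': array([ 7.21926429e+01,  1.83436968e+01,  8.96901005e+01, -7.06349813e-04,
        7.20420237e+01, -1.14630283e+00]), 'qvel': array([-0.02716336, -0.09810326, -0.15356758,  0.07021693, -0.01438231,
        0.06853184]), 'effort': array([ 1.17772550e-03, -4.12770224e+01, -2.32154399e+01,  7.29507767e-02,
        4.32864006e-02, -1.00973373e-04]), 'ee_pos': array([164.7524431 , 550.5087367 , 213.31038203]), 'ee_rot': array([-1.79924181e+02, -8.45314943e-04,  1.63339163e+02]), 'force': array([-0.6293059 ,  0.28481646, -0.37808479]), 'torque': array([ 0.01462015,  0.01773368, -0.0329598 ]), 'gripper_force': 0.0, 'gripper_width': 90.85167601405936}
```

View pics/scene0.png

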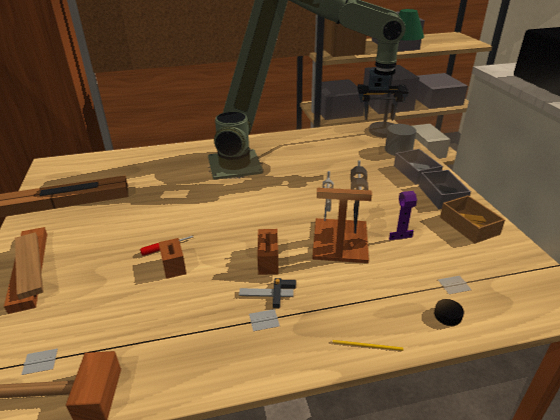

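View pics/top0.png

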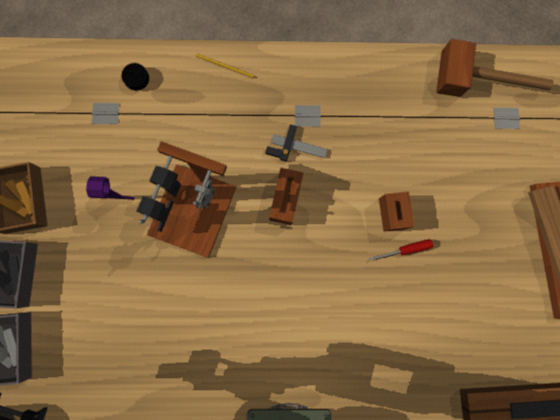

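The scene picture shows the stand at (341,225), the purple look-alike at (403,215), the long block at (268,250) and the short block at (172,257). The top picture shows black hinges at (165,182) and (155,210), the latch at (203,190), the purple look-alike at (110,188), the long block at (286,196), the short block at (397,211), the square at (295,147) and the screwdriver at (405,250).

Candidates for the tee hinge: black at top (165,182), black at top (155,210) and purple at (110,188). I rule out the purple one and will tell the other two apart in a close crop.

```bash
python3 - <<'E'
from h import *
import pickle
F=pickle.load(open('f0.pkl','rb'))
a=cv2.resize(F['top']['color'][130:260,130:260],(520,520),interpolation=3)
b=cv2.resize(F['scene']['color'][155:265,305:375],(280,440),interpolation=3)
c=np.zeros((520,800,3),np.uint8);c[:,:520]=a;c[:440,520:]=b
cv2.imwrite('pics/crop1.png',np.clip(c[:,:,::-1]*1.6,0,255).astype(np.uint8))
a=cv2.resize(F['top']['color'][150:250,260:440],(800,444),interpolation=3)
cv2.imwrite('pics/crop2.png',a[:,:,::-1])
E
```

```text
(no output)
```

View pics/crop1.png

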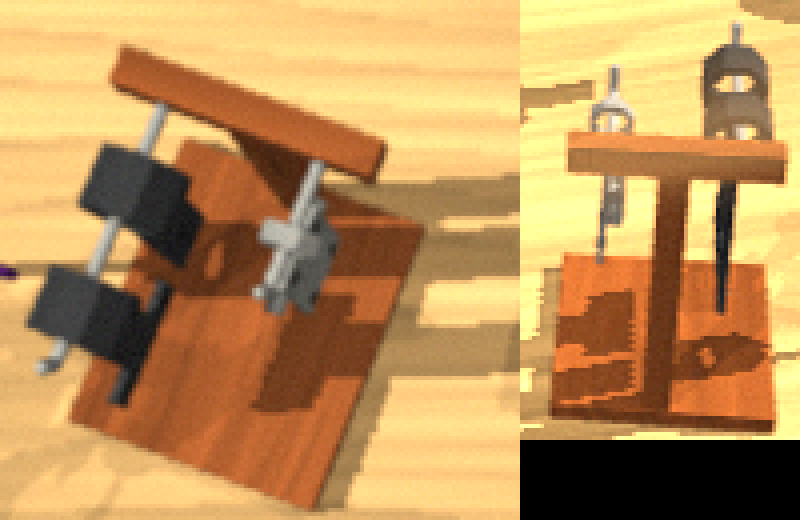

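View pics/crop2.png

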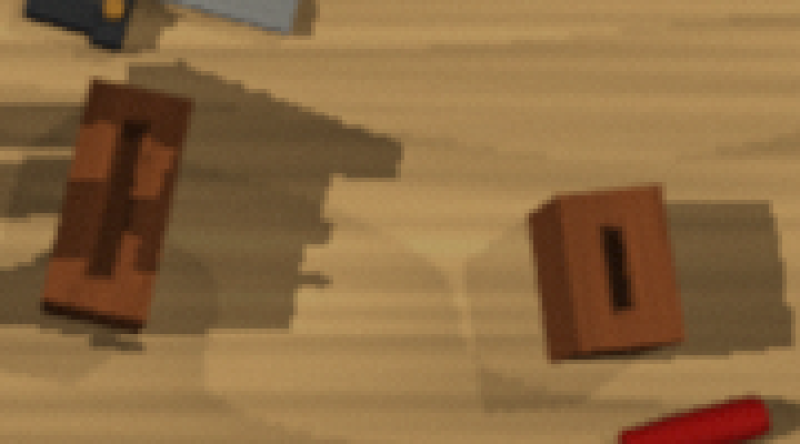

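The crops show the front hinge, near the upturned tip, with the wide cross plate (crop (140,345)), so that one is the tee. The rear one at crop (190,235) is the plain strap. The slots are clear in the second crop: long at (118,200) and short at (617,268).

```bash
cat >> h.py <<'E'
def ray(f,u,v):
    V=np.array(f['view']);R=V[:3,:3];c=-R.T@V[:3,3];fl=210/np.tan(np.radians(f['vfov']/2))
    d=R.T@np.array([(u-f['cx'])/fl,-(v-f['cy'])/fl,-1]);return c,d/np.linalg.norm(d)
def onz(f,u,v,z):
    c,d=ray(f,u,v);return c+d*(z-c[2])/d[2]
def proj(f,p):
    V=np.array(f['view']);q=V[:3,:3]@np.array(p)+V[:3,3];fl=210/np.tan(np.radians(f['vfov']/2))
    return np.array([f['cx']-fl*q[0]/q[2],f['cy']+fl*q[1]/q[2]])
E
python3 - <<'E'
from h import *
import pickle
F=pickle.load(open('f0.pkl','rb'));t=F['top'];s=F['scene']
tip=onz(t,130+45/4,130+365/4,252);ro=onz(t,130+160/4,130+110/4,235)
print('tip',tip,'root',ro,'len',np.linalg.norm((tip-ro)[:2]),'ang of +x',np.degrees(np.arctan2(*(ro-tip)[[1,0]])))
print('tip in scene',proj(s,tip)-[305,155])
for n,P in dict(long=[(123,122),(148,122),(113,277),(90,275)],short=[(602,227),(622,227),(631,308),(612,308)]).items():
    Q=np.array([onz(t,260+a/4.444,150+b/4.444,70) for a,b in P]);e=(Q[0]+Q[1]-Q[2]-Q[3])/2
    print(n,Q.mean(0),np.linalg.norm(e),np.degrees(np.arctan2(e[1],e[0])))
for n,(u,v) in dict(front=(85/4,300/4),rear=(130/4,185/4)).items(): print(n,onz(t,130+u,130+v,245))
E
```

```text
tip [537.42826416 315.92858155 252.        ] root [677.20661487 266.31406973 235.        ] len 148.32257788100367 ang of +x -19.542385922978436
tip in scene [52.61026126  6.63728682]
long [626.39344021   8.65227754  70.        ] 90.17666800360051 -12.217680008883754
short [ 589.24478131 -271.91300916   70.        ] 46.11385491950788 4.514024713481313
front [572.41080586 298.87140582 245.        ]
rear [633.86930248 278.15749344 245.        ]
```

```bash
cat >> h.py <<'E'
from scipy.spatial.transform import Rotation as Rn
def go(p,yaw):
    s=env.state();R=Rn.from_euler('xyz',s['ee_rot'],degrees=True)
    d=R.inv().apply(np.array(p)-s['ee_pos'])/10
    w=(R.inv()*Rn.from_euler('xyz',[180,0,yaw],degrees=True)).as_rotvec()
    print('t',s['time_s'],'pos',s['ee_pos'].round(1),s['ee_rot'].round(2),'total tool shift cm',d.round(3),'(before turn) turn',w.round(4),'min rows',np.linalg.norm(d)/4.17)
E
python3 -c "
from h import *
go((165,551,350),160.5); go((540,310,350),160.5)
V=grab_frame('wrist')['view'];c=-V[:3,:3].T@V[:3,3];print(c)"
```

```text
t 0.15 pos [164.8 550.5 213.3] [-179.92   -0.    163.34] total tool shift cm [-9.0000e-03  3.6000e-02 -1.3669e+01] (before turn) turn [-0.0013  0.      0.0496] min rows 3.277955034455167
t 0.15 pos [164.8 550.5 213.3] [-179.92   -0.    163.34] total tool shift cm [-42.845 -12.301 -13.653] (before turn) turn [-0.0013  0.      0.0496] min rows 11.179773633784915
[ 92.11169611 572.91584878 384.44397187]
```

Emit:
move_arm --plan '[{"tz": -3.4,"wz": 0.025},{"tz": -3.4,"wz": 0.025},{"tz": -3.4},{"tz": -3.4},{"tx": -2.5,"ty": -0.7},{"tx": -2.5,"ty": -0.7},{"tx": -2.5,"ty": -0.7},{"tx": -2.5,"ty": -0.7},{"tx": -2.5,"ty": -0.7},{"tx": -2.5,"ty": -0.7},{"tx": -2.5,"ty": -0.7},{"tx": -2.5,"ty": -0.7}]'

```text
schema error: expected keys tx, ty, tz, wx, wy, wz
```

Emit:
move_arm --plan '[{"tx": -2.5,"ty": -0.7},{"tx": -2.5,"ty": -0.7},{"tx": -2.5,"ty": -0.7},{"tx": -2.5,"ty": -0.7},{"tx": -2.5,"ty": -0.7},{"tx": -2.5,"ty": -0.7},{"tx": -2.5,"ty": -0.7},{"tx": -2.5,"ty": -0.7},{},{},{}]'

```text
schema error: expected keys tx, ty, tz, wx, wy, wz
```

```bash
python3 - <<'E'
from h import *
import pickle
go((562,303,350),160.5)
f=grab_frame('wrist');pickle.dump(f,open('w1.pkl','wb'));save('w1',f)
print(proj(f,(537,316,252)),proj(f,(572,299,245)),proj(f,(634,278,245)))
E
```

```text
t 0.2 pos [164.8 550.6 213.5] [-179.94   -0.    163.34] total tool shift cm [-45.153 -12.346 -13.641] (before turn) turn [-0.001   0.      0.0496] min rows 11.692542810772688
[137.90354196 731.32084381] [139.52645876 738.05652178] [145.24180311 772.16657813]
```

View pics/w1.png

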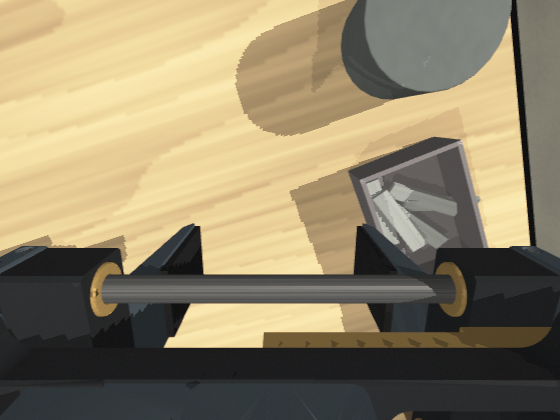

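The wrist camera looks toward the robot, showing only trays and no job objects. I'll view the stand from a pose beyond it. Every row needs all its keys.

Emit:
move_arm --plan '[{"tx": -1,"ty": -0.2,"tz": -3.4,"wx": 0,"wy": 0,"wz": 0},{"tx": -2,"ty": -0.4,"tz": -3.4,"wx": 0,"wy": 0,"wz": 0},{"tx": -2.5,"ty": -0.5,"tz": -3.4,"wx": 0,"wy": 0,"wz": 0},{"tx": -2.5,"ty": -0.5,"tz": -3.4,"wx": 0,"wy": 0,"wz": 0},{"tx": -2.5,"ty": -0.5,"tz": 0,"wx": 0,"wy": 0,"wz": 0},{"tx": -2.5,"ty": -0.5,"tz": 0,"wx": 0,"wy": 0,"wz": 0},{"tx": -2.5,"ty": -0.5,"tz": 0,"wx": 0,"wy": 0,"wz": 0},{"tx": -2.5,"ty": -0.5,"tz": 0,"wx": 0,"wy": 0,"wz": 0},{"tx": -2.5,"ty": -0.5,"tz": 0,"wx": 0,"wy": 0,"wz": 0},{"tx": -2.5,"ty": -0.5,"tz": 0,"wx": 0,"wy": 0,"wz": 0},{"tx": -2.5,"ty": -0.5,"tz": 0,"wx": 0,"wy": 0,"wz": 0},{"tx": -2.5,"ty": -0.5,"tz": 0,"wx": 0,"wy": 0,"wz": 0}]'

```text
time_s: 1.25
ee_pos: [417.1, 416.6, 348.5]
ee_rot: [-180.0, -0.0, 163.3]
force: [-0.7, 0.3, 1.0]
gripper_width: 91.5
gripper_force: 0.0
```

Emit:
move_arm --plan '[{"tx": -2.5,"ty": -0.6,"tz": 0,"wx": 0,"wy": 0,"wz": 0},{"tx": -2.5,"ty": -0.6,"tz": 0,"wx": 0,"wy": 0,"wz": 0},{"tx": -2.5,"ty": -0.6,"tz": 0,"wx": 0,"wy": 0,"wz": 0},{"tx": -2.5,"ty": -0.6,"tz": 0,"wx": 0,"wy": 0,"wz": 0},{"tx": -2.5,"ty": -0.6,"tz": 0,"wx": 0,"wy": 0,"wz": 0},{"tx": -2.5,"ty": -0.6,"tz": 0,"wx": 0,"wy": 0,"wz": 0},{"tx": -2.5,"ty": -0.6,"tz": 0,"wx": 0,"wy": 0,"wz": 0},{"tx": -2.5,"ty": -0.6,"tz": 0,"wx": 0,"wy": 0,"wz": 0},{"tx": -2.5,"ty": -0.6,"tz": 0,"wx": 0,"wy": 0,"wz": 0},{"tx": -2.5,"ty": -0.6,"tz": 0,"wx": 0,"wy": 0,"wz": 0.025},{"tx": -2.0,"ty": -0.3,"tz": 0,"wx": 0,"wy": 0,"wz": 0.025},{"tx": -1.5,"ty": -0.2,"tz": 0,"wx": 0,"wy": 0,"wz": 0}]'

```text
time_s: 2.25
ee_pos: [671.6, 270.9, 347.7]
ee_rot: [-180.0, -0.0, 160.3]
force: [0.3, -0.5, -0.1]
gripper_width: 91.4
gripper_force: 0.0
```

Emit:
move_arm --plan '[{"tx": -0.5,"ty": 0,"tz": 0,"wx": 0,"wy": 0,"wz": 0},{"tx": 0,"ty": 0,"tz": 0,"wx": 0,"wy": 0,"wz": 0},{"tx": 0,"ty": 0,"tz": 0,"wx": 0,"wy": 0,"wz": 0},{"tx": 0,"ty": 0,"tz": 0,"wx": 0,"wy": 0,"wz": 0}]'

```text
time_s: 2.58
ee_pos: [673.9, 271.3, 348.9]
ee_rot: [180.0, -0.0, 160.5]
force: [0.4, 0.6, 0.4]
gripper_width: 91.2
gripper_force: 0.0
```

```bash
python3 - <<'E'
from h import *
import pickle
go((690,265,350),160.5)
f=grab_frame('wrist');pickle.dump(f,open('w1.pkl','wb'));save('w2',f)
print(proj(f,(537,316,252)),proj(f,(572,299,245)),proj(f,(634,278,245)))
E
```

```text
t 2.5833 pos [673.9 271.3 348.9] [ 1.7998e+02 -2.0000e-02  1.6053e+02] total tool shift cm [-1.733 -0.058 -0.107] (before turn) turn [ 0.0003 -0.0004  0.0006] min rows 0.41660712379604076
[273.09554575  28.61215313] [268.14421343  82.89162629] [269.69396812 161.67510574]
```

View pics/w2.png

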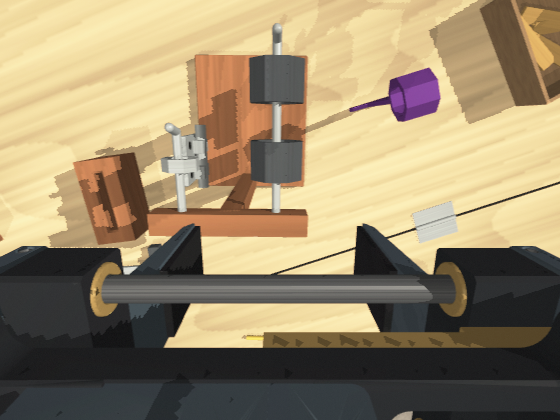

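The wrist view is clear: the tip is at (277,27), the front (tee) eye at (277,80), the rear (strap) eye at (276,162), the latch at (185,155) and the purple one at (415,95), off to the side. I'll measure precisely from this view.

```bash
python3 - <<'E'
from h import *
import pickle
f=pickle.load(open('w1.pkl','rb'));im=f['color'].astype(int);g=im.max(2)
sat=im.max(2)-im.min(2)
hk=[]
for v in list(range(42,52))+list(range(112,132))+list(range(192,207)):
    r=[u for u in range(262,292) if sat[v,u]<28 and g[v,u]>90]
    if r: P=onz(f,(r[0]+r[-1])/2,v,237); hk.append(P[:2]); 
    if v%6==0: print(v,r[0] if r else 0,r[-1] if r else 0)
hk=np.array(hk);m=hk.mean(0);d=np.linalg.svd(hk-m)[2][0];d*=np.sign(d[0])
print('hook dir',np.degrees(np.arctan2(d[1],d[0])),'pt',m,'resid',np.abs((hk-m)@[-d[1],d[0]]).max())
mask=((g<90)&(sat<25)).astype(np.uint8);mask[215:]=0
n,l,st,c=cv2.connectedComponentsWithStats(mask)
for i in range(1,n):
    if st[i,4]>200: print(st[i],c[i])
for n,(u,v) in dict(tip=(277,27)).items(): print(onz(f,u,v,254))
E
```

```text
42 273 281
48 273 280
114 273 280
120 273 280
126 273 280
192 272 279
198 272 279
204 272 279
hook dir -20.05399161571985 pt [613.07885229 291.44826168] resid 0.4586060985133913
[ 250   55   53   49 1138] [269.43585237  81.53427065]
[251 139  26  43 680] [259.27941176 158.875     ]
[537.44022793 319.06711748 254.        ]
```

```bash
python3 - <<'E'
from h import *
import pickle
f=pickle.load(open('w1.pkl','rb'));g=f['color'].astype(int).max(2)
print(g[50:112:1,262],'\n',g[134:190,262])
a=np.radians(-20.05);d=np.array([np.cos(a),np.sin(a)]);tip=onz(f,277,27,254)[:2]
for v in (55.5,139):
    P=onz(f,262,v,245)[:2];s=(P-tip)@d;print(v,s, 'centre',tip+d*(s+18))
t=pickle.load(open('f0.pkl','rb'))['top']
for n in (tip,): print((proj(t,[*n,254])-130)*4)
go((572,306,300),159.95)
E
```

```text
[244 234 233 234 234 128  65  65  66  65  64  67  65  65  65  64  65  66
  65  64  66  66  65  65  65  66  65  64  67  65  67  65  65  66  65  66
  65  66  65  66  67  65  65  64  64  66  64  65  64  65  65  56  48  59
 194 193 194 193 194 202 211 212] 
 [145 145 146 144 145  99  91  82  64  66  66  66  65  67  67  66  65  66
  67  66  67  67  66  67  66  66  68  67  66  67  66  67  65  65  67  66
  67  67  67  66  66  67  64  66  66  67  66  68 148 204 204 196 152 181
 219 245]
55.5 18.559052995634467 centre [571.78357543 306.53320994]
139 85.12289278110737 centre [634.31323344 283.71245982]
[ 37.7775719  364.50955552]
t 2.6333 pos [673.8 271.4 349.2] [179.97  -0.   160.54] total tool shift cm [10.75  -0.131  4.916] (before turn) turn [ 0.0005 -0.      0.0104] min rows 2.834916275461648
```

Emit:
move_arm --plan '[{"tx": 1.35,"ty": -0.02,"tz": 0,"wx": 0,"wy": 0,"wz": 0.0104},{"tx": 1.35,"ty": -0.02,"tz": 0,"wx": 0,"wy": 0,"wz": 0},{"tx": 1.35,"ty": -0.02,"tz": 0,"wx": 0,"wy": 0,"wz": 0},{"tx": 1.35,"ty": -0.02,"tz": 0,"wx": 0,"wy": 0,"wz": 0},{"tx": 1.35,"ty": -0.02,"tz": 0,"wx": 0,"wy": 0,"wz": 0},{"tx": 1.35,"ty": -0.02,"tz": 0,"wx": 0,"wy": 0,"wz": 0},{"tx": 1.35,"ty": 0,"tz": 1.4,"wx": 0,"wy": 0,"wz": 0},{"tx": 1.3,"ty": 0,"tz": 1.5,"wx": 0,"wy": 0,"wz": 0},{"tx": 0,"ty": 0,"tz": 1.5,"wx": 0,"wy": 0,"wz": 0},{"tx": 0,"ty": 0,"tz": 1.5,"wx": 0,"wy": 0,"wz": 0},{"tx": 0,"ty": 0,"tz": 0,"wx": 0,"wy": 0,"wz": 0},{"tx": 0,"ty": 0,"tz": 0,"wx": 0,"wy": 0,"wz": 0}]' --gripper 7.2

```text
time_s: 3.63
ee_pos: [572.4, 306.7, 289.7]
ee_rot: [-180.0, -0.0, 159.9]
force: [-1.7, 0.2, 0.1]
gripper_width: 71.9
gripper_force: 0.0
```

```bash
python3 -c "
from h import *
go((571.8,306.5,204),159.95)"
```

```text
t 3.6333 pos [572.4 306.7 289.7] [-1.7997e+02 -4.0000e-02  1.5993e+02] total tool shift cm [ 0.043 -0.029  8.57 ] (before turn) turn [-0.0006 -0.0008 -0.0003] min rows 2.055095361749632
```

Emit:
move_arm --plan '[{"tx": 0,"ty": 0,"tz": 1.1,"wx": 0,"wy": 0,"wz": 0},{"tx": 0,"ty": 0,"tz": 1.1,"wx": 0,"wy": 0,"wz": 0},{"tx": 0,"ty": 0,"tz": 1.1,"wx": 0,"wy": 0,"wz": 0},{"tx": 0,"ty": 0,"tz": 1.1,"wx": 0,"wy": 0,"wz": 0},{"tx": 0,"ty": 0,"tz": 1.1,"wx": 0,"wy": 0,"wz": 0},{"tx": 0,"ty": 0,"tz": 1.1,"wx": 0,"wy": 0,"wz": 0},{"tx": 0,"ty": 0,"tz": 1.0,"wx": 0,"wy": 0,"wz": 0},{"tx": 0,"ty": 0,"tz": 1.0,"wx": 0,"wy": 0,"wz": 0},{"tx": 0,"ty": 0,"tz": 0,"wx": 0,"wy": 0,"wz": 0},{"tx": 0,"ty": 0,"tz": 0,"wx": 0,"wy": 0,"wz": 0}]'

```text
time_s: 4.47
ee_pos: [573.1, 306.2, 202.9]
ee_rot: [-180.0, -0.1, 159.9]
force: [0.4, 0.1, -0.5]
gripper_width: 72.3
gripper_force: 0.0
```

Emit:
move_arm --plan '[{"tx": 0,"ty": 0,"tz": 0,"wx": 0,"wy": 0,"wz": 0},{"tx": 0,"ty": 0,"tz": 0,"wx": 0,"wy": 0,"wz": 0},{"tx": 0,"ty": 0,"tz": 0,"wx": 0,"wy": 0,"wz": 0},{"tx": 0,"ty": 0,"tz": 0,"wx": 0,"wy": 0,"wz": 0},{"tx": 0,"ty": 0,"tz": 0,"wx": 0,"wy": 0,"wz": 0},{"tx": 0,"ty": 0,"tz": 0,"wx": 0,"wy": 0,"wz": 0},{"tx": 0,"ty": 0,"tz": 0,"wx": 0,"wy": 0,"wz": 0},{"tx": 0,"ty": 0,"tz": 0,"wx": 0,"wy": 0,"wz": 0}]' --gripper 4.3 --force 35

```text
time_s: 5.13
ee_pos: [573.5, 306.2, 204.2]
ee_rot: [180.0, 0.0, 159.9]
force: [-0.5, -2.0, 3.2]
gripper_width: 48.0
gripper_force: 35.0
```

The opening reads 48.0 mm, so the grip is on the eye's flats. Lifting 22 mm.

Emit:
move_arm --plan '[{"tx": 0,"ty": 0,"tz": -0.4,"wx": 0,"wy": 0,"wz": 0},{"tx": 0,"ty": 0,"tz": -0.5,"wx": 0,"wy": 0,"wz": 0},{"tx": 0,"ty": 0,"tz": -0.5,"wx": 0,"wy": 0,"wz": 0},{"tx": 0,"ty": 0,"tz": -0.5,"wx": 0,"wy": 0,"wz": 0},{"tx": 0,"ty": 0,"tz": -0.3,"wx": 0,"wy": 0,"wz": 0},{"tx": 0,"ty": 0,"tz": 0,"wx": 0,"wy": 0,"wz": 0},{"tx": 0,"ty": 0,"tz": 0,"wx": 0,"wy": 0,"wz": 0},{"tx": 0,"ty": 0,"tz": 0,"wx": 0,"wy": 0,"wz": 0}]'

```text
time_s: 5.8
ee_pos: [573.2, 306.3, 225.4]
ee_rot: [-180.0, -0.0, 159.9]
force: [0.1, -0.1, -4.9]
gripper_width: 47.8
gripper_force: 35.0
```

```bash
python3 -c "
from h import *
s=env.state();print(s['force'],s['torque'])
p=s['ee_pos'];a=np.radians(159.95)
go(p+[100*np.cos(a),100*np.sin(a),0],159.95)"
```

```text
[ 0.13744111 -0.12833117 -4.94907465] [ 0.0063863  -0.05819745 -0.02361907]
t 5.8 pos [573.2 306.3 225.4] [-1.7998e+02 -2.0000e-02  1.5988e+02] total tool shift cm [ 1.0e+01 -1.3e-02  4.0e-03] (before turn) turn [-0.0003 -0.0004 -0.0013] min rows 2.3980815347721816
```

Emit:
move_arm --plan '[{"tx": 0.5,"ty": 0,"tz": 0,"wx": 0,"wy": 0,"wz": 0},{"tx": 0.8,"ty": 0,"tz": 0,"wx": 0,"wy": 0,"wz": 0},{"tx": 0.8,"ty": 0,"tz": 0,"wx": 0,"wy": 0,"wz": 0},{"tx": 0.8,"ty": 0,"tz": 0,"wx": 0,"wy": 0,"wz": 0},{"tx": 0.8,"ty": 0,"tz": 0,"wx": 0,"wy": 0,"wz": 0},{"tx": 0.8,"ty": 0,"tz": 0,"wx": 0,"wy": 0,"wz": 0},{"tx": 0.8,"ty": 0,"tz": 0,"wx": 0,"wy": 0,"wz": 0},{"tx": 0.8,"ty": 0,"tz": 0,"wx": 0,"wy": 0,"wz": 0},{"tx": 0.8,"ty": 0,"tz": 0,"wx": 0,"wy": 0,"wz": 0},{"tx": 0.8,"ty": 0,"tz": 0,"wx": 0,"wy": 0,"wz": 0},{"tx": 0.8,"ty": 0,"tz": 0,"wx": 0,"wy": 0,"wz": 0},{"tx": 0.5,"ty": 0,"tz": 0,"wx": 0,"wy": 0,"wz": 0}]'

```text
time_s: 6.8
ee_pos: [487.7, 337.7, 225.7]
ee_rot: [180.0, -0.0, 159.9]
force: [0.6, -0.0, -4.9]
gripper_width: 47.5
gripper_force: 35.0
```

```bash
python3 - <<'E'
from h import *
s=env.state();print(s['force'],s['torque'])
go((460,60,270),167.8)
f=grab_frame('scene');g=grab_frame('top')
a=cv2.resize(f['color'][120:290,220:430],(630,510),interpolation=3)
cv2.imwrite('pics/sc2.png',a[:,:,::-1])
E
```

```text
[ 0.64187595 -0.04225542 -4.94610754] [-0.01483063  0.02939402 -0.03989119]
t 6.8 pos [487.7 337.7 225.7] [ 1.800e+02 -2.000e-02  1.599e+02] total tool shift cm [ -6.938 -27.029  -4.433] (before turn) turn [ 1.000e-04 -4.000e-04 -1.378e-01] min rows 6.7759119797674705
```

View pics/sc2.png

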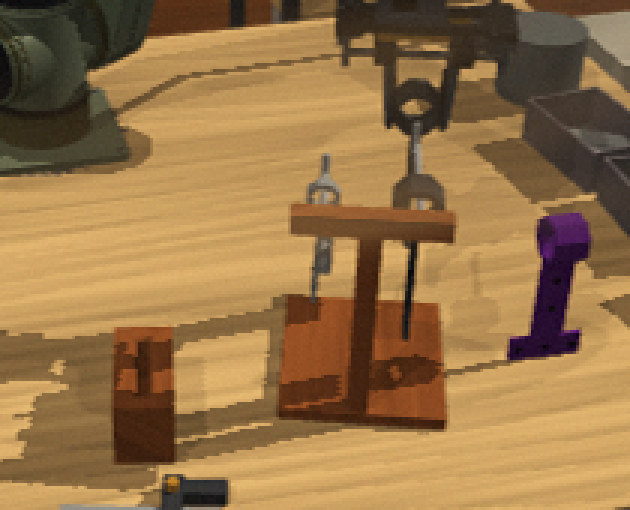

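The picture shows the tee hinge held upright in the gripper, clear of the hook. The strap and the latch are still hanging and the purple one is untouched.

Emit:
move_arm --plan '[{"tx": 0,"ty": -0.5,"tz": -1.2,"wx": 0,"wy": 0,"wz": 0},{"tx": -0.3,"ty": -1.5,"tz": -1.2,"wx": 0,"wy": 0,"wz": 0},{"tx": -0.6,"ty": -2.3,"tz": -1.2,"wx": 0,"wy": 0,"wz": 0},{"tx": -0.6,"ty": -2.8,"tz": -1.2,"wx": 0,"wy": 0,"wz": 0},{"tx": -0.7,"ty": -2.8,"tz": -1.2,"wx": 0,"wy": 0,"wz": 0},{"tx": -0.7,"ty": -2.8,"tz": -1.0,"wx": 0,"wy": 0,"wz": 0},{"tx": -0.7,"ty": -2.8,"tz": -0.5,"wx": 0,"wy": 0,"wz": 0},{"tx": -0.7,"ty": -2.8,"tz": 0,"wx": 0,"wy": 0,"wz": 0},{"tx": -0.7,"ty": -2.8,"tz": 0,"wx": 0,"wy": 0,"wz": 0},{"tx": -0.7,"ty": -2.8,"tz": 0,"wx": 0,"wy": 0,"wz": 0},{"tx": -0.7,"ty": -2.0,"tz": 0,"wx": 0,"wy": 0,"wz": -0.07},{"tx": -0.5,"ty": -1.0,"tz": 0,"wx": 0,"wy": 0,"wz": -0.068}]'

```text
time_s: 7.9
ee_pos: [460.8, 57.2, 302.6]
ee_rot: [-179.9, 0.2, 167.8]
force: [0.1, 0.4, -4.0]
gripper_width: 47.6
gripper_force: 35.0
```

```bash
python3 -c "
from h import *
go((775,-24,300),167.8)"
```

```text
t 7.9 pos [460.8  57.2 302.6] [-1.7992e+02  1.5000e-01  1.6780e+02] total tool shift cm [-32.422  -1.297   0.345] (before turn) turn [-0.0015  0.0027 -0.0001] min rows 7.7817337380790566
```

Emit:
move_arm --plan '[{"tx": -1.2,"ty": -0.1,"tz": 0,"wx": 0,"wy": 0,"wz": 0},{"tx": -2.4,"ty": -0.1,"tz": 0,"wx": 0,"wy": 0,"wz": 0},{"tx": -3.2,"ty": -0.1,"tz": 0,"wx": 0,"wy": 0,"wz": 0},{"tx": -3.2,"ty": -0.1,"tz": 0,"wx": 0,"wy": 0,"wz": 0},{"tx": -3.2,"ty": -0.1,"tz": 0,"wx": 0,"wy": 0,"wz": 0},{"tx": -3.2,"ty": -0.1,"tz": 0,"wx": 0,"wy": 0,"wz": 0},{"tx": -3.2,"ty": -0.1,"tz": 0,"wx": 0,"wy": 0,"wz": 0},{"tx": -3.2,"ty": -0.1,"tz": 0,"wx": 0,"wy": 0,"wz": 0},{"tx": -3.2,"ty": -0.1,"tz": 0,"wx": 0,"wy": 0,"wz": 0},{"tx": -3.2,"ty": -0.1,"tz": 0,"wx": 0,"wy": 0,"wz": 0},{"tx": -2.0,"ty": -0.1,"tz": 0,"wx": 0,"wy": 0,"wz": 0},{"tx": -1.2,"ty": -0.1,"tz": 0,"wx": 0,"wy": 0,"wz": 0}]'

```text
time_s: 8.9
ee_pos: [778.7, -20.8, 299.4]
ee_rot: [-180.0, 0.1, 167.6]
force: [-0.2, -0.2, -4.7]
gripper_width: 48.1
gripper_force: 35.0
```

Emit:
move_arm --plan '[{"tx": 0,"ty": 0,"tz": 0,"wx": 0,"wy": 0,"wz": 0},{"tx": 0,"ty": 0,"tz": 0,"wx": 0,"wy": 0,"wz": 0},{"tx": 0,"ty": 0,"tz": 0,"wx": 0,"wy": 0,"wz": 0},{"tx": 0,"ty": 0,"tz": 0,"wx": 0,"wy": 0,"wz": 0}]'

```text
time_s: 9.23
ee_pos: [775.2, -19.0, 301.7]
ee_rot: [180.0, 0.0, 167.8]
force: [-0.4, 0.0, -4.6]
gripper_width: 47.7
gripper_force: 35.0
```

```bash
python3 - <<'E'
from h import *
import pickle
go((626.4,8.6,300),167.8)
f=grab_frame('wrist');pickle.dump(f,open('w3.pkl','wb'));save('w3',f)
print(proj(f,(626.4,8.6,70)))
E
```

```text
t 9.2333 pos [775.2 -19.  301.7] [1.7998e+02 3.0000e-02 1.6778e+02] total tool shift cm [15.13  -0.455  0.158] (before turn) turn [ 0.0003  0.0005 -0.0004] min rows 3.63003914723946
[273.89324161  53.45823902]
```

View pics/w3.png

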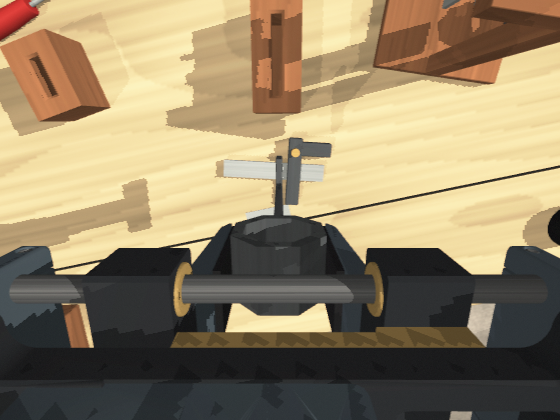

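The wrist view shows the long slot at (277,55), the short slot at (43,72), the held tee strap at (279,185) and the square beyond. I'll take edge profiles for a precise slot axis.

```bash
python3 - <<'E'
from h import *
import pickle
f=pickle.load(open('w3.pkl','rb'));im=f['color'].astype(int);r=im[:,:,0]
for v in (5,20,35,50,65,80,90,100): print(v,r[v,244:312])
print('col277',r[0:125,277]); print('col258',r[90:120,258])
E
```

```text
5 [238 238 238 238 238 232 216 198 194 191 188 189 190 193 196 201 203 201
 199 196 196 197 198 199 200 200 203 203 203 203 203 201 198 197 196 194
 195 195 196 193 193 191 191 195 199 201 198 195 196 200 200 201 201 202
 202 201 200 198 222 242 241 241 241 241 241 241 241 241]
20 [190 190 190 189 188 190 193 174 133 130 127 128 136 142 144 143 141 140
 139 164 197 198 198 198 196 194 167  97  81  79  79  79  78  77  78  77
  78  99 127 135 137 142 143 142 141 140 138 137 136 137 139 138 138 139
 138 138 137 150 218 246 245 246 245 245 246 245 245 245]
35 [197 199 199 198 198 195 181 150 143 142 141 139 141 143 145 144 143 169
 202 198 197 197 198 197 196 194 165 111 118 118 119 118 117 114 115 114
 114 116 126 140 147 148 146 144 141 140 139 138 139 138 139 138 138 138
 137 138 137 162 218 238 238 238 237 237 237 237 237 236]
50 [178 178 177 179 179 180 173 158 144 142 140 138 140 141 144 144 143 142
 140 138 135 136 135 134 120  93  91  95 110 116 116 116 114 113 113 114
 114 118 134 147 148 149 147 145 141 141 139 138 136 138 139 136 135 136
 136 136 134 186 238 246 246 246 246 24
[... 1084 characters left out ...]
30 132 139 157 166 166 167 166 167 168 178 191 191 190]
col277 [195 195 195 195 195 197 194 196 194 184 162 165 164 124  88  86  88  86
  79  78  77  80  82  75  74  95 117 117 115 116 115 116 115 116 115 114
 116 115 116 115 115 114 115 114 114 114 114 115 115 114 113 114 113 114
 113 113 113 113 112 111 112 113 112 111 112 111 113 112 111 111 111 111
 111 110 110 110 110 110 110 109 110 111 111 110 110 110 111 111 109 110
 112 108 109 109 109 113 126 124 136 141 142 141 141 141 141 141 141 140
 140 141 140 139 115 115 184 180 173 172 171 169 179 188 195 195 196]
col258 [137 138 137 137 136 137 137 137 137 135 136 135 136 136 137 136 134 136
 135 135 135 134 123 114 184 185 184 186 183 177]
```

```bash
python3 - <<'E'
from h import *
import pickle
f=pickle.load(open('w3.pkl','rb'));im=f['color'].astype(int)
A=onz(f,276.45,9.5,70);B=onz(f,276.2,98.5,70);C=onz(f,276.2,112,70)
e=A-B;print('long mid',(A+B)/2,np.linalg.norm(e),'yaw',np.degrees(np.arctan2(e[1],e[0])),'from near edge',C+65*e/np.linalg.norm(e))
# held strap/eye as seen: find tool axis offset
r=im[:,:,0];print(r[165,268:292],r[190,268:292])
hsv=cv2.cvtColor(f['color'][30:120,0:115],cv2.COLOR_RGB2GRAY);print(r[60:85:6,25:65])
s=env.state();x=Rn.from_euler('xyz',s['ee_rot'],degrees=True).apply([0,0,1]);print(x)
for dz in (0,60,110): print(proj(f,s['ee_pos']+[0,0,19-dz]))
go(((A+B)/2*[1,1,0]+[0,0,260]),np.degrees(np.arctan2(e[1],e[0])))
E
```

```text
long mid [629.25732582  10.9332833   70.        ] 96.83858747576461 yaw 167.559097951983 from near edge [628.64512176  11.11678324  70.        ]
[219 219 219 219 219 218 218 178  78  98  97  97  99  94 114 148 148 147
 137 104  82  96  95  97] [242 241 241 240 224 172 162 116  45  47  49  50  49  58 121 169 171 139
  73  91  92  93  95  96]
[[205 201 198 194 168 145 136 124  93  82  79  74  73  74  87 130 177 196
  197 198 197 197 195 192 192 190 189 188 189 190 192 192 191 190 175 149
  148 146 150 153]
 [198 200 204 207 207 204 195 169 152 154 156 154 128  75  76  75  75  88
  132 177 197 199 200 199 196 194 194 192 191 190 189 189 191 192 193 193
  192 175 148 149]
 [198 197 197 200 180 173 209 209 204 191 167 151 154 156 132  77  74  71
   75  77  90 132 176 196 199 199 198 196 194 193 192 192 191 190 191 192
  193 193 193 184]
 [204 201 200 197 197 197 199 202 206 206 206 207 198 172 153 154 157 156
  131  77  72  74  78  92 134 177 198 198 199 197 196 193 193 191 192 191
  190 189 192 194]
 [199 202 204 204 201 201 200 198 199 201 202 206 210 211 210 199 173 154
  155 157 156 130  77  72  75  79  90 131 177 198 199 199 199 196 195 193
  194 192 191 191]]
[ 7.12151600e-04  9.86797498e-05 -9.99999742e-01]
[277.32935374 265.40405145]
[277.5023555  227.77032325]
[277.59052847 208.5897244 ]
t 9.2833 pos [775.2 -18.9 301.8] [1.7999e+02 4.0000e-02 1.6779e+02] total tool shift cm [14.899 -0.172  4.166] (before turn) turn [0.0002 0.0007 0.0041] min rows 3.7101074443486945
```

Emit:
move_arm --plan '[{"tx": 0.8,"ty": 0,"tz": 0,"wx": 0,"wy": 0,"wz": 0.004},{"tx": 1.5,"ty": -0.03,"tz": 0,"wx": 0,"wy": 0,"wz": 0},{"tx": 1.8,"ty": -0.03,"tz": 0,"wx": 0,"wy": 0,"wz": 0},{"tx": 1.8,"ty": -0.03,"tz": 0.5,"wx": 0,"wy": 0,"wz": 0},{"tx": 1.8,"ty": -0.03,"tz": 1,"wx": 0,"wy": 0,"wz": 0},{"tx": 1.8,"ty": -0.03,"tz": 1.5,"wx": 0,"wy": 0,"wz": 0},{"tx": 1.8,"ty": -0.03,"tz": 1.5,"wx": 0,"wy": 0,"wz": 0},{"tx": 1.6,"ty": -0.02,"tz": 1.5,"wx": 0,"wy": 0,"wz": 0},{"tx": 1.2,"ty": -0.02,"tz": 1,"wx": 0,"wy": 0,"wz": 0},{"tx": 0.64,"ty": 0,"tz": 1,"wx": 0,"wy": 0,"wz": 0},{"tx": 0,"ty": 0,"tz": 0,"wx": 0,"wy": 0,"wz": 0},{"tx": 0,"ty": 0,"tz": 0,"wx": 0,"wy": 0,"wz": 0}]'

```text
time_s: 10.28
ee_pos: [631.0, 10.6, 221.5]
ee_rot: [180.0, 0.1, 167.6]
force: [0.4, -0.5, -4.2]
gripper_width: 47.6
gripper_force: 35.0
```

```bash
python3 - <<'E'
from h import *
import pickle
go((630.8,10.2,208),167.56)
f=grab_frame('scene');pickle.dump(f,open('s4.pkl','wb'))
g=grab_frame('top')
c=np.hstack([cv2.resize(f['color'][150:280,230:305],(346,600),interpolation=3),cv2.resize(g['color'][140:240,240:315],(450,600),interpolation=3)])
cv2.imwrite('pics/c4.png',c[:,:,::-1])
E
```

```text
t 10.2833 pos [631.   10.6 221.5] [1.7999e+02 6.0000e-02 1.6758e+02] total tool shift cm [ 0.017 -0.045  1.351] (before turn) turn [0.0002 0.001  0.0003] min rows 0.32408122881786855
```

View pics/c4.png

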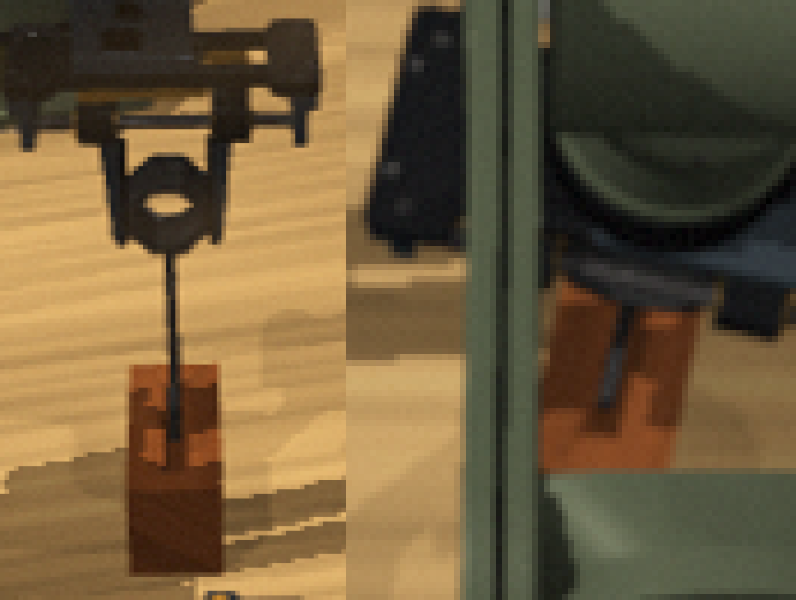

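The picture shows the plate lined up across the slot. I'll check along the slot in numbers.

```bash
python3 - <<'E'
from h import *
import pickle
t=pickle.load(open('f0.pkl','rb'))['top']
d=np.array([np.cos(np.radians(167.56)),np.sin(np.radians(167.56))])
s=env.state()['ee_pos']
z0=s[2]+17-150
for z in(z0,z0+28): print('plate end (robot side) at z',z,((onz(t,283.2,207.5,z)[:2]-s[:2])@d))
for m in ((629.25,10.9),(626.4,8.65)):
  print('slot end expected px',proj(t,[*(np.array(m)+45*d),70]), 'seen', 240+(600-346)/6,140+435/6)
print('slot end rel TCP',(onz(t,240+(600-346)/6,140+435/6,70)[:2]-s[:2])@d)
E
```

```text
plate end (robot side) at z 89.10789754364674 41.948345282354545
plate end (robot side) at z 117.10789754364674 46.025996544202805
slot end expected px [281.87865752 210.91176409] seen 282.3333333333333 212.5
slot end expected px [282.77985846 212.05389932] seen 282.3333333333333 212.5
slot end rel TCP 51.903119955505346
```

Emit:
move_arm --plan '[{"tx": 0,"ty": -0.03,"tz": 0.5,"wx": 0,"wy": 0,"wz": 0},{"tx": 0,"ty": 0,"tz": 0.6,"wx": 0,"wy": 0,"wz": 0},{"tx": 0,"ty": 0,"tz": 0.6,"wx": 0,"wy": 0,"wz": 0},{"tx": 0,"ty": 0,"tz": 0.5,"wx": 0,"wy": 0,"wz": 0},{"tx": 0,"ty": 0,"tz": 0.4,"wx": 0,"wy": 0,"wz": 0},{"tx": 0,"ty": 0,"tz": 0.4,"wx": 0,"wy": 0,"wz": 0},{"tx": 0,"ty": 0,"tz": 0,"wx": 0,"wy": 0,"wz": 0}]'

```text
time_s: 10.97
ee_pos: [631.0, 10.1, 189.3]
ee_rot: [-180.0, -0.1, 167.6]
force: [-0.2, -0.8, -4.6]
gripper_width: 47.9
gripper_force: 35.0
```

Inside the slot (foot about 56 mm up) with no contact. Continuing down.

Emit:
move_arm --plan '[{"tx": 0,"ty": 0,"tz": 0.5,"wx": 0,"wy": 0,"wz": 0},{"tx": 0,"ty": 0,"tz": 0.5,"wx": 0,"wy": 0,"wz": 0},{"tx": 0,"ty": 0,"tz": 0.5,"wx": 0,"wy": 0,"wz": 0},{"tx": 0,"ty": 0,"tz": 0.5,"wx": 0,"wy": 0,"wz": 0},{"tx": 0,"ty": 0,"tz": 0.5,"wx": 0,"wy": 0,"wz": 0},{"tx": 0,"ty": 0,"tz": 0.5,"wx": 0,"wy": 0,"wz": 0},{"tx": 0,"ty": 0,"tz": 0.3,"wx": 0,"wy": 0,"wz": 0},{"tx": 0,"ty": 0,"tz": 0,"wx": 0,"wy": 0,"wz": 0},{"tx": 0,"ty": 0,"tz": 0,"wx": 0,"wy": 0,"wz": 0}]'

```text
time_s: 11.72
ee_pos: [631.5, 10.1, 157.4]
ee_rot: [180.0, -0.0, 167.6]
force: [-0.4, 0.7, -4.5]
gripper_width: 48.1
gripper_force: 35.0
```

Emit:
move_arm --plan '[{"tx": 0,"ty": 0,"tz": 0.15,"wx": 0,"wy": 0,"wz": 0},{"tx": 0,"ty": 0,"tz": 0.15,"wx": 0,"wy": 0,"wz": 0},{"tx": 0,"ty": 0,"tz": 0,"wx": 0,"wy": 0,"wz": 0},{"tx": 0,"ty": 0,"tz": 0,"wx": 0,"wy": 0,"wz": 0}]'

```text
time_s: 12.05
ee_pos: [631.5, 10.1, 154.6]
ee_rot: [180.0, 0.0, 167.6]
force: [-0.5, -0.1, -4.4]
gripper_width: 47.7
gripper_force: 35.0
```

Emit:
move_arm --plan '[{"tx": 0,"ty": 0,"tz": 0.1,"wx": 0,"wy": 0,"wz": 0},{"tx": 0,"ty": 0,"tz": 0.1,"wx": 0,"wy": 0,"wz": 0},{"tx": 0,"ty": 0,"tz": 0,"wx": 0,"wy": 0,"wz": 0},{"tx": 0,"ty": 0,"tz": 0,"wx": 0,"wy": 0,"wz": 0}]'

```text
time_s: 12.38
ee_pos: [631.8, 10.1, 153.3]
ee_rot: [180.0, 0.1, 167.6]
force: [-0.2, 0.6, 0.4]
gripper_width: 47.8
gripper_force: 35.0
```

Emit:
move_arm --plan '[{"tx": 0,"ty": 0,"tz": 0.1,"wx": 0,"wy": 0,"wz": 0},{"tx": 0,"ty": 0,"tz": 0,"wx": 0,"wy": 0,"wz": 0},{"tx": 0,"ty": 0,"tz": 0,"wx": 0,"wy": 0,"wz": 0}]'

```text
time_s: 12.63
ee_pos: [632.0, 10.1, 153.3]
ee_rot: [180.0, 0.1, 167.6]
force: [-1.6, -1.0, 5.2]
gripper_width: 47.9
gripper_force: 35.0
```

Contact came at the expected floor height (153 mm). Releasing and going up.

Emit:
move_arm --plan '[{"tx": 0,"ty": 0,"tz": 0,"wx": 0,"wy": 0,"wz": 0},{"tx": 0,"ty": 0,"tz": 0,"wx": 0,"wy": 0,"wz": 0},{"tx": 0,"ty": 0,"tz": 0,"wx": 0,"wy": 0,"wz": 0},{"tx": 0,"ty": 0,"tz": 0,"wx": 0,"wy": 0,"wz": 0},{"tx": 0,"ty": 0,"tz": 0,"wx": 0,"wy": 0,"wz": 0},{"tx": 0,"ty": 0,"tz": 0,"wx": 0,"wy": 0,"wz": 0}]' --gripper 7.2

```text
time_s: 13.13
ee_pos: [631.5, 10.1, 151.5]
ee_rot: [180.0, -0.0, 167.6]
force: [0.4, -0.6, -0.3]
gripper_width: 72.2
gripper_force: 0.0
```

Emit:
move_arm --plan '[{"tx": 0,"ty": 0,"tz": -0.5,"wx": 0,"wy": 0,"wz": 0},{"tx": 0,"ty": 0,"tz": -1,"wx": 0,"wy": 0,"wz": 0},{"tx": 0,"ty": 0,"tz": -1.5,"wx": 0,"wy": 0,"wz": 0},{"tx": 0,"ty": 0,"tz": -1.8,"wx": 0,"wy": 0,"wz": 0},{"tx": 0,"ty": 0,"tz": -1.8,"wx": 0,"wy": 0,"wz": 0},{"tx": 0,"ty": 0,"tz": -1.8,"wx": 0,"wy": 0,"wz": 0},{"tx": 0,"ty": 0,"tz": -1.8,"wx": 0,"wy": 0,"wz": 0},{"tx": 0,"ty": 0,"tz": -1.8,"wx": 0,"wy": 0,"wz": 0},{"tx": 0,"ty": 0,"tz": -1.8,"wx": 0,"wy": 0,"wz": 0},{"tx": 0,"ty": 0,"tz": -1,"wx": 0,"wy": 0,"wz": 0},{"tx": 0,"ty": 0,"tz": -0.5,"wx": 0,"wy": 0,"wz": 0}]'

```text
time_s: 14.05
ee_pos: [632.1, 10.1, 307.3]
ee_rot: [179.9, 0.2, 167.6]
force: [0.5, 1.3, 0.6]
gripper_width: 72.1
gripper_force: 0.0
```

```bash
python3 - <<'E'
from h import *
import pickle
f=grab_frame('scene');pickle.dump(f,open('s5.pkl','wb'))
r=f['color'].astype(int).max(2)
# eye in the slot: dark blob near the block
m=(r<75).astype(np.uint8);m[:180]=0;m[242:]=0;m[:,:240]=0;m[:,300:]=0
n,l,st,c=cv2.connectedComponentsWithStats(m);print(st[1:],c[1:])
print('expected eye',proj(f,(629.5,10.5,170)))
go((637,283,300),159.95)
E
```

```text
[[259 205  16  37 302]
 [274 233   3   7  10]] [[266.65562914 217.96688742]
 [275.6        236.4       ]]
expected eye [266.11993924 214.83754615]
t 14.1 pos [632.1  10.1 307.1] [179.95   0.22 167.55] total tool shift cm [ 5.406 26.754  0.71 ] (before turn) turn [0.0012 0.0037 0.1327] min rows 6.547722230586005
```

Emit:
move_arm --plan '[{"tx": 0.1,"ty": 1.0,"tz": -1.0,"wx": 0,"wy": 0,"wz": 0},{"tx": 0.1,"ty": 2.0,"tz": -1.2,"wx": 0,"wy": 0,"wz": 0},{"tx": 0.2,"ty": 2.6,"tz": -1.2,"wx": 0,"wy": 0,"wz": 0},{"tx": 0.2,"ty": 2.8,"tz": -0.8,"wx": 0,"wy": 0,"wz": 0},{"tx": 0.2,"ty": 2.8,"tz": 0,"wx": 0,"wy": 0,"wz": 0},{"tx": 0.2,"ty": 2.8,"tz": 0,"wx": 0,"wy": 0,"wz": 0},{"tx": 0.2,"ty": 2.8,"tz": 0,"wx": 0,"wy": 0,"wz": 0},{"tx": 0.1,"ty": 2.8,"tz": 0,"wx": 0,"wy": 0,"wz": 0},{"tx": 0.1,"ty": 2.8,"tz": 0,"wx": 0,"wy": 0,"wz": 0},{"tx": 0.1,"ty": 2.5,"tz": 0,"wx": 0,"wy": 0,"wz": 0.04},{"tx": 0,"ty": 1.5,"tz": 0,"wx": 0,"wy": 0,"wz": 0.05},{"tx": 0,"ty": 0,"tz": 0,"wx": 0,"wy": 0,"wz": 0.043}]'

```text
time_s: 15.1
ee_pos: [674.0, 275.5, 344.3]
ee_rot: [-180.0, -0.2, 160.0]
force: [-0.1, -0.3, -1.4]
gripper_width: 71.6
gripper_force: 0.0
```

Emit:
move_arm --plan '[{"tx": 0,"ty": 0,"tz": 0,"wx": 0,"wy": 0,"wz": 0},{"tx": 0,"ty": 0,"tz": 0,"wx": 0,"wy": 0,"wz": 0},{"tx": 0,"ty": 0,"tz": 0,"wx": 0,"wy": 0,"wz": 0},{"tx": 0,"ty": 0,"tz": 0,"wx": 0,"wy": 0,"wz": 0}]'

```text
time_s: 15.43
ee_pos: [674.2, 270.5, 346.8]
ee_rot: [-180.0, -0.0, 159.9]
force: [0.4, -1.0, -0.4]
gripper_width: 71.9
gripper_force: 0.0
```

```bash
python3 - <<'E'
from h import *
import pickle
f=grab_frame('wrist');pickle.dump(f,open('w5.pkl','wb'));g=f['color'].astype(int).max(2)
p=proj(f,(635.5,283.3,245));print(p)
u=int(p[0])-15;v0=int(p[1])-40
print(v0,g[v0:v0+75,u]); v=int(p[1])
print(int(p[0])-45,g[v,int(p[0])-45:int(p[0])+45])
go((637,283,300),159.95)
E
```

```text
[276.17092701 160.90181421]
120 [210 210 209 208 208 208 208 209 208 208 207 142 142 142 144 143 143 143
 141  77  91  67  68  67  68  68  68  68  68  68  68  68  68  68  67  70
  69  68  68  68  66  69  69  68  68  68  68  69  67  68  68  68  67  67
  67  68  68  68  67  68  67  75 194 206 207 199 161 184 230 244 246 248
 249 249 249]
231 [138 138 137 137 134 134 161 193 189 183 180 186 189 189 186 186 173 150
 155 131  75  67  68  66  65  67  66  67  67  68  66  67  65  70  84  96
  98 100 100 100  97  96  96 100  99  98  98  99  99  98 100 100 100  98
  97  98  97  92  93  96  95  93  93  94  94  95  96  95  93  93  95 146
 196 203 222 239 245 244 243 243 242 240 240 240 241 242 243 243 244 245]
t 15.4833 pos [674.2 270.4 346.9] [179.99  -0.   159.92] total tool shift cm [ 3.928 -0.099  4.685] (before turn) turn [ 0.0001 -0.     -0.0006] min rows 1.466388706799515
```

```bash
python3 - <<'E'
from h import *
import pickle
f=pickle.load(open('w5.pkl','rb'))
a=np.radians(-20.05);d=np.array([np.cos(a),np.sin(a)]);m=np.array([613.08,291.45])
P=onz(f,262,181.6,245)[:2];s=(P-m)@d;c=m+d*(s-18);print(c)
P=onz(f,262,141,245)[:2];print(m+d*((P-m)@d+18))
go((*c,290),159.95)
E
```

```text
[635.99439233 283.08719044]
[636.24370009 282.99620337]
t 15.4833 pos [674.2 270.4 346.9] [179.99  -0.   159.92] total tool shift cm [ 4.026 -0.125  5.685] (before turn) turn [ 0.0001 -0.     -0.0006] min rows 1.6708029901102608
```

Emit:
move_arm --plan '[{"tx": 0.9,"ty": -0.03,"tz": 0.5,"wx": 0,"wy": 0,"wz": 0},{"tx": 1.1,"ty": -0.04,"tz": 1,"wx": 0,"wy": 0,"wz": 0},{"tx": 1.1,"ty": -0.04,"tz": 1.3,"wx": 0,"wy": 0,"wz": 0},{"tx": 0.93,"ty": -0.02,"tz": 1.3,"wx": 0,"wy": 0,"wz": 0},{"tx": 0,"ty": 0,"tz": 1.3,"wx": 0,"wy": 0,"wz": 0},{"tx": 0,"ty": 0,"tz": 0.6,"wx": 0,"wy": 0,"wz": 0},{"tx": 0,"ty": 0,"tz": 0,"wx": 0,"wy": 0,"wz": 0},{"tx": 0,"ty": 0,"tz": 0,"wx": 0,"wy": 0,"wz": 0},{"tx": 0,"ty": 0,"tz": 0,"wx": 0,"wy": 0,"wz": 0}]' --gripper 6.6

```text
time_s: 16.23
ee_pos: [636.7, 283.4, 287.6]
ee_rot: [179.9, 0.1, 159.9]
force: [0.3, 0.5, -0.4]
gripper_width: 66.1
gripper_force: 0.0
```

```bash
python3 -c "
from h import *
go((636.1,283,204),159.95)"
```

```text
t 16.2333 pos [636.7 283.4 287.6] [1.7993e+02 7.0000e-02 1.5991e+02] total tool shift cm [ 0.051 -0.071  8.359] (before turn) turn [ 0.0012  0.0013 -0.0007] min rows 2.0046178114865447
```

Emit:
move_arm --plan '[{"tx": 0.05,"ty": -0.05,"tz": 0.8,"wx": 0,"wy": 0,"wz": 0},{"tx": 0.05,"ty": 0,"tz": 1.1,"wx": 0,"wy": 0,"wz": 0},{"tx": 0,"ty": 0,"tz": 1.1,"wx": 0,"wy": 0,"wz": 0},{"tx": 0,"ty": 0,"tz": 1.1,"wx": 0,"wy": 0,"wz": 0},{"tx": 0,"ty": 0,"tz": 1.1,"wx": 0,"wy": 0,"wz": 0},{"tx": 0,"ty": 0,"tz": 1.1,"wx": 0,"wy": 0,"wz": 0},{"tx": 0,"ty": 0,"tz": 1.1,"wx": 0,"wy": 0,"wz": 0},{"tx": 0,"ty": 0,"tz": 0.9,"wx": 0,"wy": 0,"wz": 0},{"tx": 0,"ty": 0,"tz": 0,"wx": 0,"wy": 0,"wz": 0},{"tx": 0,"ty": 0,"tz": 0,"wx": 0,"wy": 0,"wz": 0}]'

```text
time_s: 17.07
ee_pos: [634.8, 283.4, 202.9]
ee_rot: [-180.0, -0.0, 159.9]
force: [0.6, 0.2, 0.8]
gripper_width: 66.1
gripper_force: 0.0
```

Emit:
move_arm --plan '[{"tx": 0,"ty": 0,"tz": 0,"wx": 0,"wy": 0,"wz": 0},{"tx": 0,"ty": 0,"tz": 0,"wx": 0,"wy": 0,"wz": 0},{"tx": 0,"ty": 0,"tz": 0,"wx": 0,"wy": 0,"wz": 0},{"tx": 0,"ty": 0,"tz": 0,"wx": 0,"wy": 0,"wz": 0},{"tx": 0,"ty": 0,"tz": 0,"wx": 0,"wy": 0,"wz": 0},{"tx": 0,"ty": 0,"tz": 0,"wx": 0,"wy": 0,"wz": 0},{"tx": 0,"ty": 0,"tz": 0,"wx": 0,"wy": 0,"wz": 0},{"tx": 0,"ty": 0,"tz": 0,"wx": 0,"wy": 0,"wz": 0}]' --gripper 4.3 --force 35

```text
time_s: 17.73
ee_pos: [635.2, 283.5, 204.4]
ee_rot: [180.0, 0.1, 159.9]
force: [-0.5, -1.5, 3.6]
gripper_width: 47.5
gripper_force: 35.0
```

Emit:
move_arm --plan '[{"tx": 0,"ty": 0,"tz": -0.4,"wx": 0,"wy": 0,"wz": 0},{"tx": 0,"ty": 0,"tz": -0.5,"wx": 0,"wy": 0,"wz": 0},{"tx": 0,"ty": 0,"tz": -0.5,"wx": 0,"wy": 0,"wz": 0},{"tx": 0,"ty": 0,"tz": -0.5,"wx": 0,"wy": 0,"wz": 0},{"tx": 0,"ty": 0,"tz": -0.3,"wx": 0,"wy": 0,"wz": 0},{"tx": 0,"ty": 0,"tz": 0,"wx": 0,"wy": 0,"wz": 0},{"tx": 0,"ty": 0,"tz": 0,"wx": 0,"wy": 0,"wz": 0},{"tx": 0,"ty": 0,"tz": 0,"wx": 0,"wy": 0,"wz": 0}]'

```text
time_s: 18.4
ee_pos: [634.7, 283.4, 225.3]
ee_rot: [-180.0, -0.0, 159.9]
force: [-0.2, 0.3, -4.5]
gripper_width: 48.0
gripper_force: 35.0
```

Emit:
move_arm --plan '[{"tx": 0.5,"ty": 0,"tz": 0,"wx": 0,"wy": 0,"wz": 0},{"tx": 0.8,"ty": 0,"tz": 0,"wx": 0,"wy": 0,"wz": 0},{"tx": 0.8,"ty": 0,"tz": 0,"wx": 0,"wy": 0,"wz": 0},{"tx": 0.8,"ty": 0,"tz": 0,"wx": 0,"wy": 0,"wz": 0},{"tx": 0.8,"ty": 0,"tz": 0,"wx": 0,"wy": 0,"wz": 0},{"tx": 0.8,"ty": 0,"tz": 0,"wx": 0,"wy": 0,"wz": 0},{"tx": 0.8,"ty": 0,"tz": 0,"wx": 0,"wy": 0,"wz": 0},{"tx": 0.8,"ty": 0,"tz": 0,"wx": 0,"wy": 0,"wz": 0},{"tx": 0.5,"ty": 0,"tz": 0,"wx": 0,"wy": 0,"wz": 0},{"tx": 0,"ty": 0,"tz": 0,"wx": 0,"wy": 0,"wz": 0}]'

```text
time_s: 19.23
ee_pos: [571.7, 306.7, 225.9]
ee_rot: [180.0, -0.0, 160.0]
force: [0.4, -0.5, -3.4]
gripper_width: 47.4
gripper_force: 35.0
```

Emit:
move_arm --plan '[{"tx": 0.5,"ty": 0,"tz": 0,"wx": 0,"wy": 0,"wz": 0},{"tx": 0.8,"ty": 0,"tz": 0,"wx": 0,"wy": 0,"wz": 0},{"tx": 0.8,"ty": 0,"tz": 0,"wx": 0,"wy": 0,"wz": 0},{"tx": 0.8,"ty": 0,"tz": 0,"wx": 0,"wy": 0,"wz": 0},{"tx": 0.8,"ty": 0,"tz": 0,"wx": 0,"wy": 0,"wz": 0},{"tx": 0.8,"ty": 0,"tz": 0,"wx": 0,"wy": 0,"wz": 0},{"tx": 0.8,"ty": 0,"tz": 0,"wx": 0,"wy": 0,"wz": 0},{"tx": 0.8,"ty": 0,"tz": 0,"wx": 0,"wy": 0,"wz": 0},{"tx": 0.8,"ty": 0,"tz": 0,"wx": 0,"wy": 0,"wz": 0},{"tx": 0.8,"ty": 0,"tz": 0,"wx": 0,"wy": 0,"wz": 0},{"tx": 0.8,"ty": 0,"tz": 0,"wx": 0,"wy": 0,"wz": 0},{"tx": 0.5,"ty": 0,"tz": 0,"wx": 0,"wy": 0,"wz": 0}]'

```text
time_s: 20.23
ee_pos: [487.2, 337.4, 225.7]
ee_rot: [180.0, -0.0, 160.0]
force: [-0.3, 0.6, -4.0]
gripper_width: 47.5
gripper_force: 35.0
```

```bash
python3 -c "
from h import *
go((470,0,330),184.5);go((735,-260,330),184.5)"
```

```text
t 20.2333 pos [487.2 337.4 225.7] [ 1.8000e+02 -2.0000e-02  1.5996e+02] total tool shift cm [ -9.937 -32.285 -10.435] (before turn) turn [ 1.000e-04 -4.000e-04 -4.283e-01] min rows 8.478409898761628
t 20.2333 pos [487.2 337.4 225.7] [ 1.8000e+02 -2.0000e-02  1.5996e+02] total tool shift cm [-43.742 -47.631 -10.45 ] (before turn) turn [ 1.000e-04 -4.000e-04 -4.283e-01] min rows 15.709215730604255
```

Emit:
move_arm --plan '[{"tx": 0,"ty": -0.5,"tz": -1.2,"wx": 0,"wy": 0,"wz": 0},{"tx": -0.3,"ty": -1.5,"tz": -1.4,"wx": 0,"wy": 0,"wz": 0},{"tx": -0.6,"ty": -2.3,"tz": -1.6,"wx": 0,"wy": 0,"wz": 0},{"tx": -0.8,"ty": -2.8,"tz": -1.6,"wx": 0,"wy": 0,"wz": 0},{"tx": -0.9,"ty": -2.9,"tz": -1.6,"wx": 0,"wy": 0,"wz": 0},{"tx": -0.9,"ty": -2.9,"tz": -1.4,"wx": 0,"wy": 0,"wz": 0},{"tx": -0.9,"ty": -2.9,"tz": -1.0,"wx": 0,"wy": 0,"wz": 0},{"tx": -0.9,"ty": -2.9,"tz": -0.6,"wx": 0,"wy": 0,"wz": 0},{"tx": -0.9,"ty": -2.9,"tz": 0,"wx": 0,"wy": 0,"wz": 0},{"tx": -0.9,"ty": -2.9,"tz": 0,"wx": 0,"wy": 0,"wz": -0.03},{"tx": -0.9,"ty": -2.9,"tz": 0,"wx": 0,"wy": 0,"wz": -0.05},{"tx": -0.9,"ty": -2.9,"tz": 0,"wx": 0,"wy": 0,"wz": -0.05}]'

```text
time_s: 21.23
ee_pos: [470.4, 19.0, 331.8]
ee_rot: [-180.0, 0.2, 167.5]
force: [0.7, -0.2, -4.8]
gripper_width: 48.1
gripper_force: 35.0
```

```bash
python3 -c "
from h import *
go((735,-260,330),184.5)"
```

```text
t 21.2333 pos [470.4  19.  331.8] [-1.7999e+02  1.7000e-01  1.6747e+02] total tool shift cm [-31.881 -21.498   0.276] (before turn) turn [-0.0007  0.003  -0.2972] min rows 9.221322414572692
```

Emit:
move_arm --plan '[{"tx": -1.5,"ty": -2.0,"tz": 0,"wx": 0,"wy": 0,"wz": 0},{"tx": -2.4,"ty": -1.6,"tz": 0,"wx": 0,"wy": 0,"wz": 0},{"tx": -2.4,"ty": -1.6,"tz": 0,"wx": 0,"wy": 0,"wz": 0},{"tx": -2.4,"ty": -1.6,"tz": 0,"wx": 0,"wy": 0,"wz": 0},{"tx": -2.4,"ty": -1.6,"tz": 0,"wx": 0,"wy": 0,"wz": 0},{"tx": -2.4,"ty": -1.6,"tz": 0,"wx": 0,"wy": 0,"wz": 0},{"tx": -2.4,"ty": -1.6,"tz": 0,"wx": 0,"wy": 0,"wz": 0},{"tx": -2.4,"ty": -1.6,"tz": 0,"wx": 0,"wy": 0,"wz": 0},{"tx": -2.4,"ty": -1.6,"tz": 0,"wx": 0,"wy": 0,"wz": 0},{"tx": -2.4,"ty": -1.6,"tz": 0,"wx": 0,"wy": 0,"wz": 0},{"tx": -2.4,"ty": -1.6,"tz": 0,"wx": 0,"wy": 0,"wz": 0},{"tx": -2.4,"ty": -1.6,"tz": 0,"wx": 0,"wy": 0,"wz": 0}]'

```text
time_s: 22.23
ee_pos: [700.5, -233.2, 331.6]
ee_rot: [-179.9, 0.1, 167.3]
force: [-0.1, 0.3, -3.8]
gripper_width: 47.7
gripper_force: 35.0
```

Emit:
move_arm --plan '[{"tx": -2.0,"ty": -1.0,"tz": 0,"wx": 0,"wy": 0,"wz": 0},{"tx": -1.2,"ty": -0.6,"tz": 0,"wx": 0,"wy": 0,"wz": 0},{"tx": -0.8,"ty": 0,"tz": 0,"wx": 0,"wy": 0,"wz": -0.05},{"tx": 0,"ty": 0,"tz": 0,"wx": 0,"wy": 0,"wz": -0.08},{"tx": 0,"ty": 0,"tz": 0,"wx": 0,"wy": 0,"wz": -0.08},{"tx": 0,"ty": 0,"tz": 0,"wx": 0,"wy": 0,"wz": -0.08},{"tx": 0,"ty": 0,"tz": 0,"wx": 0,"wy": 0,"wz": 0},{"tx": 0,"ty": 0,"tz": 0,"wx": 0,"wy": 0,"wz": 0},{"tx": 0,"ty": 0,"tz": 0,"wx": 0,"wy": 0,"wz": 0},{"tx": 0,"ty": 0,"tz": 0,"wx": 0,"wy": 0,"wz": 0}]'

```text
time_s: 23.07
ee_pos: [736.0, -255.2, 330.2]
ee_rot: [-180.0, 0.0, -176.1]
force: [-0.1, -1.0, -4.1]
gripper_width: 47.7
gripper_force: 35.0
```

```bash
python3 - <<'E'
from h import *
import pickle
go((590.5,-270,300),184.5)
f=grab_frame('wrist');pickle.dump(f,open('w6.pkl','wb'))
p=proj(f,(591,-270,70));print(p)
r=f['color'].astype(int)[:,:,0];u,v=p.astype(int)
print('u0',u-45)
for k in (-25,-12,0,12,25): print(v+k,r[v+k,u-45:u+45])
print('v0',v-50,r[max(0,v-50):v+60,u])
E
```

```text
t 23.0667 pos [ 736.  -255.2  330.2] [-1.7998e+02  3.0000e-02 -1.7609e+02] total tool shift cm [14.618 -0.478  3.015] (before turn) turn [-0.0003  0.0005 -0.0103] min rows 3.581164084280501
[274.06875287  62.7055063 ]
u0 229
37 [190 190 190 190 189 189 189 189 188 189 190 191 190 190 189 191 190 191
 199 206 204 204 203 204 204 206 208 206 205 203 203 203 204 207 206 206
 206 205 204 201 201 201 201 199 198 198 200 202 202 203 205 206 205 205
 204 201 199 197 196 195 195 195 196 197 196 202 229 244 244 245 244 244
 244 244 244 244 244 244 244 244 244 244 244 244 244 244 243 242 239 237]
50 [184 185 186 186 187 186 186 186 186 187 187 187 188 188 187 187 186 189
 192 197 202 202 203 204 204 205 208 209 208 205 205 203 203 204 208 207
 207 179 101  76  75  77  77  77  77  79  78  95 123 145 177 204 205 206
 204 202 200 198 197 195 194 194 195 197 197 197 220 238 237 238 238 237
 237 237 237 235 235 236 236 235 235 236 235 235 235 235 235 235 235 235]
62 [190 191 191 191 192 193 192 193 193 192 192 193 192 192 193 193 193 193
 193 193 192 195 200 203 204 206 207 210 210 208 206 205 204 
[... 723 characters left out ...]
09 209 208 206 205 204 206
 209 211 208 206 204 202 201 201 203 198 196 194 196 196 198 199 198 199
 200 200 199 197 196 196 194 193 194 196 198 199 198 229 248 248 248 248
 248 248 248 248 248 248 248 248 248 248 248 248 248 248 250 252 252 252]
v0 12 [232 230 227 225 224 223 226 233 241 244 234 233 199 200 199 199 198 197
 199 199 200 198 199 199 197 198 197 198 187 159 160 156  85  84  81  78
  78  78  79  85 129 129 127 128 128 128 129 129 130 129 129 129 129 129
 130 129 130 130 130 129 129 130 129 130 130 129 129 129 129 129 141 166
 168 198 199 198 199 199 199 198 199 199 199 199 202 202 201 199 142  89
 105 246 252 251 250 249 249 248 247 245 244 243 242 242 242 243 244 246
 246 246]
```

```bash
python3 - <<'E'
from h import *
import pickle
f=pickle.load(open('w6.pkl','rb'))
r=f['color'].astype(float)[:,:,0]
# subpixel edges, fit lines in world
L=[];Rr=[];B=[]
for v in range(48,78):
    g=np.diff(r[v,255:290]); i=np.argmin(g[5:16])+5
    w=-np.clip(g[i-2:i+3],None,0); L.append(onz(f,255+.5+(w@np.arange(i-2,i+3))/w.sum(),v,67)[:2])
for v in range(42,92):
    g=np.diff(r[v,288:302]); i=np.argmax(g);i=min(max(i,2),10); w=np.clip(g[i-2:i+3],0,None); B.append(onz(f,288+.5+(w@np.arange(i-2,i+3))/w.sum(),v,70)[:2])
out=[]
for n,P in(('L',L),('B',B)):
    x,y,*_=np.r_[cv2.fitLine(np.array(P,np.float32),cv2.DIST_HUBER,0,.01,.01).ravel()[[0,1]]];q=cv2.fitLine(np.array(P,np.float32),cv2.DIST_HUBER,0,.01,.01).ravel()
    s=np.sign(q[0]);print(n,np.degrees(np.arctan2(q[1]*s,q[0]*s)),q[2:],'y at x=590.5',q[3]+(590.5-q[2])*q[1]/q[0])
A=onz(f,272.5,40.4,70);C=onz(f,272.5,84.7,70);print(A,C,(A+C)/2)
# held strap in view
s=env.state()
for dz in (60,110,150):
    p=proj(f,s['ee_pos']+[0,0,17-dz]);print(dz,p)
print(r[160:230:10,262:296].astype(int))
E
```

```text
L 6.3947706 [ 590.8369  -278.94315] y at x=590.5 -278.9809
B 6.425101 [ 593.7905  -242.33388] y at x=590.5 -242.70442
[ 565.33157354 -273.66515768   70.        ] [ 617.50431813 -270.31535248   70.        ] [ 591.41794584 -271.99025508   70.        ]
60 [277.62594268 226.68656044]
110 [277.72462133 207.85409608]
150 [277.78174018 196.9531704 ]
[[249 249 249 249 249 249 249 250 250 250 249 249 249 249 249 249 249 249
  249 249 248 249 248 248 248 248 248 248 248 248 248 247 247 247]
 [248 248 248 248 248 248 247 247 247 248 249 249 248 248 247 247 247 246
  246 246 246 245 245 245 244 244 244 244 244 244 246 248 249 249]
 [250 250 250 250 250 250 249 250 250 249 249 249 249 249 248 248 248 248
  248 248 248 248 248 248 248 248 248 248 248 248 248 248 248 248]
 [248 248 248 247 247 248 248 248 248 248 247 248 240 178  43  43  43  43
   44 121 222 248 248 248 248 248 248 248 248 248 248 248 248 248]
 [249 249 249 249 249 249 249 249 249 249 249 249 227  90  42  43  43  43
   42  51 195 250 249 250 250 250 250 250 250 250 250 250 250 250]
 [241 241 240 240 240 240 240 239 238 238 238 227 161  44  41  42  42  42
   41  48 113 201 233 233 233 232 232 231 231 231 230 231 231 230]
 [244 244 244 243 243 243 242 242 242 242 242 217  84  44  43  41  41  43
   40  40  68 188 243 243 243 243 244 243 244 244 243 244 244 244]]
```

```bash
python3 -c "
from h import *
go((590.4,-272.8,222),186.4)"
```

```text
t 23.1167 pos [ 736.1 -255.1  330. ] [-1.7999e+02  1.0000e-02 -1.7607e+02] total tool shift cm [14.658 -0.767 10.795] (before turn) turn [-0.0002  0.0002 -0.0431] min rows 4.369266115158307
```

Emit:
move_arm --plan '[{"tx": 0.8,"ty": -0.05,"tz": 0.5,"wx": 0,"wy": 0,"wz": 0},{"tx": 1.5,"ty": -0.08,"tz": 1,"wx": 0,"wy": 0,"wz": 0},{"tx": 1.8,"ty": -0.1,"tz": 1,"wx": 0,"wy": 0,"wz": 0},{"tx": 1.8,"ty": -0.1,"tz": 1,"wx": 0,"wy": 0,"wz": 0},{"tx": 1.8,"ty": -0.1,"tz": 1,"wx": 0,"wy": 0,"wz": 0},{"tx": 1.8,"ty": -0.1,"tz": 1,"wx": 0,"wy": 0,"wz": 0},{"tx": 1.8,"ty": -0.1,"tz": 1,"wx": 0,"wy": 0,"wz": 0},{"tx": 1.6,"ty": -0.08,"tz": 1,"wx": 0,"wy": 0,"wz": 0},{"tx": 1.2,"ty": -0.05,"tz": 1,"wx": 0,"wy": 0,"wz": 0},{"tx": 0.56,"ty": 0,"tz": 1,"wx": 0,"wy": 0,"wz": -0.022},{"tx": 0,"ty": 0,"tz": 0.8,"wx": 0,"wy": 0,"wz": -0.021},{"tx": 0,"ty": 0,"tz": 0.5,"wx": 0,"wy": 0,"wz": 0}]'

```text
time_s: 24.12
ee_pos: [590.4, -272.5, 221.0]
ee_rot: [180.0, -0.0, -173.5]
force: [0.4, -1.1, -5.0]
gripper_width: 47.7
gripper_force: 35.0
```

Emit:
move_arm --plan '[{"tx": 0,"ty": 0,"tz": 0,"wx": 0,"wy": 0,"wz": 0},{"tx": 0,"ty": 0,"tz": 0,"wx": 0,"wy": 0,"wz": 0},{"tx": 0,"ty": 0,"tz": 0,"wx": 0,"wy": 0,"wz": 0},{"tx": 0,"ty": 0,"tz": 0,"wx": 0,"wy": 0,"wz": 0}]'

```text
time_s: 24.45
ee_pos: [591.4, -272.6, 222.2]
ee_rot: [-180.0, 0.1, -173.5]
force: [0.2, 0.9, -4.5]
gripper_width: 47.5
gripper_force: 35.0
```

```bash
python3 - <<'E'
from h import *
import pickle
go((590.4,-272.8,205),186.4)
f=grab_frame('scene')
c=cv2.resize(f['color'][120:280,110:320],(788,600),interpolation=3)
cv2.imwrite('pics/c7.png',c[:,:,::-1])
E
```

```text
t 24.45 pos [ 591.4 -272.6  222.2] [-1.7996e+02  7.0000e-02 -1.7352e+02] total tool shift cm [ 0.103 -0.004  1.716] (before turn) turn [-0.0007  0.0012  0.0013] min rows 0.41213754865815927
```

View pics/c7.png

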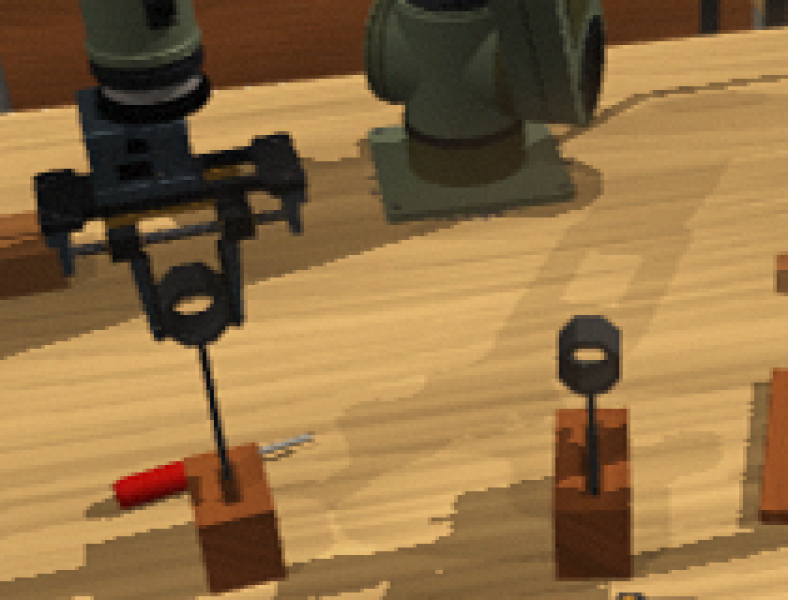

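The tee hinge stands upright in the long slot (crop (590,400)), and the strap foot is right over the short slot (crop (228,475)). Lowering the strap.

Emit:
move_arm --plan '[{"tx": 0.05,"ty": 0,"tz": 0.5,"wx": 0,"wy": 0,"wz": 0},{"tx": 0,"ty": 0,"tz": 0.6,"wx": 0,"wy": 0,"wz": 0},{"tx": 0,"ty": 0,"tz": 0.6,"wx": 0,"wy": 0,"wz": 0},{"tx": 0,"ty": 0,"tz": 0.5,"wx": 0,"wy": 0,"wz": 0},{"tx": 0,"ty": 0,"tz": 0.4,"wx": 0,"wy": 0,"wz": 0},{"tx": 0,"ty": 0,"tz": 0.4,"wx": 0,"wy": 0,"wz": 0},{"tx": 0,"ty": 0,"tz": 0,"wx": 0,"wy": 0,"wz": 0}]'

```text
time_s: 25.08
ee_pos: [589.6, -272.4, 190.3]
ee_rot: [179.9, -0.1, -173.5]
force: [-0.2, 1.0, -4.1]
gripper_width: 47.2
gripper_force: 35.0
```

Emit:
move_arm --plan '[{"tx": 0,"ty": 0,"tz": 0.5,"wx": 0,"wy": 0,"wz": 0},{"tx": 0,"ty": 0,"tz": 0.5,"wx": 0,"wy": 0,"wz": 0},{"tx": 0,"ty": 0,"tz": 0.5,"wx": 0,"wy": 0,"wz": 0},{"tx": 0,"ty": 0,"tz": 0.5,"wx": 0,"wy": 0,"wz": 0},{"tx": 0,"ty": 0,"tz": 0.5,"wx": 0,"wy": 0,"wz": 0},{"tx": 0,"ty": 0,"tz": 0.5,"wx": 0,"wy": 0,"wz": 0},{"tx": 0,"ty": 0,"tz": 0.3,"wx": 0,"wy": 0,"wz": 0},{"tx": 0,"ty": 0,"tz": 0.2,"wx": 0,"wy": 0,"wz": 0},{"tx": 0,"ty": 0,"tz": 0,"wx": 0,"wy": 0,"wz": 0},{"tx": 0,"ty": 0,"tz": 0,"wx": 0,"wy": 0,"wz": 0}]'

```text
time_s: 25.92
ee_pos: [590.2, -272.7, 156.6]
ee_rot: [180.0, 0.0, -173.5]
force: [-0.1, 0.1, -4.6]
gripper_width: 47.7
gripper_force: 35.0
```

Emit:
move_arm --plan '[{"tx": 0,"ty": 0,"tz": 0.1,"wx": 0,"wy": 0,"wz": 0},{"tx": 0,"ty": 0,"tz": 0.1,"wx": 0,"wy": 0,"wz": 0},{"tx": 0,"ty": 0,"tz": 0,"wx": 0,"wy": 0,"wz": 0},{"tx": 0,"ty": 0,"tz": 0,"wx": 0,"wy": 0,"wz": 0}]'

```text
time_s: 26.25
ee_pos: [590.1, -272.6, 154.6]
ee_rot: [180.0, 0.0, -173.5]
force: [-0.3, 0.7, -5.1]
gripper_width: 47.8
gripper_force: 35.0
```

Emit:
move_arm --plan '[{"tx": 0,"ty": 0,"tz": 0.1,"wx": 0,"wy": 0,"wz": 0},{"tx": 0,"ty": 0,"tz": 0.1,"wx": 0,"wy": 0,"wz": 0},{"tx": 0,"ty": 0,"tz": 0,"wx": 0,"wy": 0,"wz": 0},{"tx": 0,"ty": 0,"tz": 0,"wx": 0,"wy": 0,"wz": 0}]'

```text
time_s: 26.58
ee_pos: [590.4, -272.7, 153.5]
ee_rot: [-180.0, 0.1, -173.5]
force: [-0.9, 1.0, 2.1]
gripper_width: 47.9
gripper_force: 35.0
```

Emit:
move_arm --plan '[{"tx": 0,"ty": 0,"tz": 0.1,"wx": 0,"wy": 0,"wz": 0},{"tx": 0,"ty": 0,"tz": 0,"wx": 0,"wy": 0,"wz": 0},{"tx": 0,"ty": 0,"tz": 0,"wx": 0,"wy": 0,"wz": 0}]'

```text
time_s: 26.83
ee_pos: [590.5, -272.7, 153.5]
ee_rot: [-180.0, 0.1, -173.5]
force: [-2.0, 1.1, 7.3]
gripper_width: 47.6
gripper_force: 35.0
```

Seated on the floor. Releasing and retreating.

Emit:
move_arm --plan '[{"tx": 0,"ty": 0,"tz": 0,"wx": 0,"wy": 0,"wz": 0},{"tx": 0,"ty": 0,"tz": 0,"wx": 0,"wy": 0,"wz": 0},{"tx": 0,"ty": 0,"tz": 0,"wx": 0,"wy": 0,"wz": 0},{"tx": 0,"ty": 0,"tz": 0,"wx": 0,"wy": 0,"wz": 0},{"tx": 0,"ty": 0,"tz": 0,"wx": 0,"wy": 0,"wz": 0},{"tx": 0,"ty": 0,"tz": 0,"wx": 0,"wy": 0,"wz": 0}]' --gripper 7.2

```text
time_s: 27.33
ee_pos: [590.2, -272.6, 151.4]
ee_rot: [180.0, -0.0, -173.5]
force: [0.1, -0.6, -0.0]
gripper_width: 72.2
gripper_force: 0.0
```

Emit:
move_arm --plan '[{"tx": 0,"ty": 0,"tz": -0.5,"wx": 0,"wy": 0,"wz": 0},{"tx": 0,"ty": 0,"tz": -1,"wx": 0,"wy": 0,"wz": 0},{"tx": 0,"ty": 0,"tz": -1.5,"wx": 0,"wy": 0,"wz": 0},{"tx": 0,"ty": 0,"tz": -1.8,"wx": 0,"wy": 0,"wz": 0},{"tx": 0,"ty": 0,"tz": -1.8,"wx": 0,"wy": 0,"wz": 0},{"tx": 0,"ty": 0,"tz": -1.8,"wx": 0,"wy": 0,"wz": 0},{"tx": 0,"ty": 0,"tz": -1.8,"wx": 0,"wy": 0,"wz": 0},{"tx": 0,"ty": 0,"tz": -1.8,"wx": 0,"wy": 0,"wz": 0},{"tx": 0,"ty": 0,"tz": -1.0,"wx": 0,"wy": 0,"wz": 0},{"tx": 0,"ty": 0,"tz": -0.5,"wx": 0,"wy": 0,"wz": 0},{"tx": 0,"ty": 0,"tz": 0,"wx": 0,"wy": 0,"wz": 0},{"tx": 0,"ty": 0,"tz": 0,"wx": 0,"wy": 0,"wz": 0}]'

```text
time_s: 28.33
ee_pos: [589.9, -272.5, 286.1]
ee_rot: [180.0, -0.0, -173.5]
force: [-0.2, 0.1, -0.2]
gripper_width: 71.8
gripper_force: 0.0
```

```bash
python3 - <<'E'
from h import *
import pickle
f=grab_frame('scene');F0=pickle.load(open('f0.pkl','rb'))['scene']
r=f['color'].astype(int).max(2)
for n,p,y0 in(('tee',(629.5,10.5,170),180),('strap',(591.4,-272.3,170),180)):
    e=proj(f,p);u,v=e.astype(int);m=np.zeros_like(r,np.uint8);m[v-15:v+25,u-14:u+15]=(r[v-15:v+25,u-14:u+15]<75)
    k,l,st,c=cv2.connectedComponentsWithStats(m);i=1+st[1:,4].argmax();print(n,'expected eye',e,'blob',st[i],c[i])
d=np.abs(f['color'].astype(int)-F0['color']).max(2)>40
for n,(x0,y0,x1,y1) in dict(latch=(315,172,335,225),square=(235,278,300,310),purple=(388,188,418,242)).items(): print(n,'changed px',d[y0:y1,x0:x1].sum())
hs=lambda q:np.argwhere((q[...,0].astype(int)>150)&(q[...,1]<60)&(q[...,2]<60)&(np.arange(420)[:,None]>200)&(np.arange(420)[:,None]<270)).mean(0)
print('red',hs(f['color']),hs(F0['color']))
E
```

```text
tee expected eye [266.11993924 214.83754615] blob [259 205  16  34 283] [266.6360424  216.49823322]
strap expected eye [164.8528108 221.4553403] blob [156 211  19  35 301] [165.51162791 222.65780731]
latch changed px 70
square changed px 0
purple changed px 0
red [246.97402597 149.88311688] [246.89189189 149.87837838]
```

Both stand. I'll check whether the change near the latch is only shadow.

```bash
python3 - <<'E'
from h import *
import pickle
f=grab_frame('scene')['color'];F0=pickle.load(open('f0.pkl','rb'))['scene']['color']
c=np.hstack([cv2.resize(q[160:262,300:380],(400,510),interpolation=3) for q in(F0,f)])
for q in (F0,f):
    s=q[172:240,318:336].astype(int);m=(s.max(2)-s.min(2)<25);print(m.sum(),np.argwhere(m).mean(0))
d=np.argwhere(np.abs(f.astype(int)-F0).max(2)[172:225,315:335]>40);print(d.min(0)+[172,315],d.max(0)+[172,315])
d=np.argwhere(np.abs(f.astype(int)-F0).max(2)[172:225,315:335]>40)+[172,315]
print([(tuple(a),F0[tuple(a)].tolist(),f[tuple(a)].tolist()) for a in d[::14]])
E
```

```text
70 [23.64285714  9.01428571]
71 [25.66197183  8.54929577]
[175 315] [217 331]
[((np.int64(175), np.int64(320)), [113, 85, 52], [187, 146, 90]), ((np.int64(177), np.int64(318)), [126, 95, 58], [198, 157, 95]), ((np.int64(179), np.int64(316)), [118, 90, 53], [192, 151, 89]), ((np.int64(203), np.int64(325)), [146, 114, 77], [104, 88, 70]), ((np.int64(209), np.int64(330)), [112, 97, 73], [162, 128, 85])]
```

```bash
python3 - <<'E'
from h import *
import pickle
L=lambda n:pickle.load(open(n,'rb'))
fr=[L('f0.pkl')['scene']['color'],L('s4.pkl')['color'],L('s5.pkl')['color'],grab_frame('scene')['color']]
for q in fr: print(np.array2string(q[185:222:3,319:335].astype(int).max(2),max_line_width=120))
t0=L('f0.pkl')['top']['color'];t=grab_frame('top')['color']
d=np.abs(t.astype(int)-t0).max(2)[170:212,190:216]>40;print('top changed',d.sum())
for q in (t0,t):
    s=q[165:215,188:218].astype(int);m=(s.max(2)-s.min(2)<25)&(s.max(2)>90);print(m.sum(),np.argwhere(m).mean(0))
E
```

```text
[[197 199 186 140 112 170 198 161 134 164 182 187 163 104 150 194]
 [142 145 144 147 151 163 166 152 150 159 155 150 135 130 151 178]
 [157 155 158 156 154 151 151 149 148 150 150 146 147 151 152 151]
 [112 111 113 108 112 110 111 110 110 109 112 108 110 110 109 109]
 [110 108 112 110 109 107 110 110 111 111 113 110 110 109 111 110]
 [203 200 200 198 201 205 169  91 114 121  98 104 165 202 200 198]
 [196 198 199 201 201 196 146  79  82  81  80  91 161 204 201 203]
 [215 213 212 217 218 194 122  69  82  93  75 103 184 223 217 218]
 [210 208 206 205 210 164  59  69  68  74  67 112 186 217 212 210]
 [208 208 206 205 210 167  66 151 210 207 203 201 197 195 198 198]
 [185 184 184 185 166 105  54 128 186 184 183 182 182 186 184 186]
 [168 168 177 180 161 104 112 171 183 187 182 182 182 181 176 176]
 [151 147 149 150 153 137 131 142 139 144 145 150 152 146 143 137]]
[[183 184 175 132 108 158 182 153 133 167 183 190 158  95 149 194]
 [144 144 149 154 155 162 166 154 154 156 159 146 136 130 152 176]
 [155 155 158 159 155 151 150 149 149 151 152 149 150 149 150 150]
 [108 109 111 113 108 111 1
[... 1762 characters left out ...]
 116 113 116 112 113]
 [115 118 116 114 110 114 116 116 116 117 116 117 114 116 116 115]
 [208 204 206 203 209 196 149 102 124 133 120 131 175 208 206 204]
 [203 202 202 204 210 180 103  93  97  80  84 136 191 204 204 209]
 [219 220 220 220 223 179  73  82 108 140 140 160 210 223 222 222]
 [213 211 211 212 170  72  75  72  76  73  69 162 219 217 215 215]
 [213 211 210 212 179  89 102 174 213 210 207 204 201 201 201 200]
 [191 189 189 193 149  59 107 165 191 186 186 187 186 188 190 189]
 [171 171 183 185 149  83 148 191 187 185 188 187 185 186 184 180]
 [153 148 150 158 145 134 150 146 144 147 153 156 156 151 147 145]]
top changed 94
143 [22.24475524 13.72027972]
204 [23.69117647 14.05882353]
```

The latch's lower end moved under 1 px before t = 10 s and has been steady since, so it still hangs on its hook. Handing in.

```bash
python3 -c "
from h import *
print(env.job_done())"
```

```text
the job is handed in; nothing more can be done
None
```

The job is handed in at about 28 s: both hinges stand upright and fully down in their matching slots, the gate latch still hangs on its hook, and the square, screwdriver and purple look-alike were not disturbed.

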